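Reload the indexing sample turntable

ROBOT

A 7-joint arm with a two-finger parallel gripper is mounted at the origin on a cart in front of the work surface, level with it; the furniture and walls round the work are solid. World frame = base frame: x ahead of the robot, y to its left, z up, the work surface at z = 0. Lengths are in m, angles in rad, forces in N, time in s.
With the tool pointing down it reaches from about 0.425 to 0.925 m from the base axis. Payload 6.8 kg.
Tool frame: the origin (TCP) lies at the very end of the fingers, on their centre line; the grasp point (between the pads) lies r.grasp_offset behind it (r.grasp_offset is the distance from the TCP to the grasp point, in m); z points along the fingers, y is the direction in which the jaws open and shut (so a half turn about z gives the same grasp; the last joint's range is limited). The gripper opens to 85 mm and grips with 20 to 120 N. Pads are 22 mm wide; open, the fingers measure 114 mm over their backs; the gripper's body (76 mm by 85 mm) begins 54 mm behind the grasp point. The pads swing forward as they close: fully open they stand 13 mm farther back than shut.
Start: joints at [-1.398, 0.477, 0.022, 1.555, -0.011, 1.109, -0.083], TCP at [0.187, 0.649, 0.231] pointing down, gripper open.
Joint ranges: [-2.96, 2.96], [-0.34, 2.1], [-1.41, 1.46], [0.24, 2.44], [-1.37, 4.51], [0.17, 1.92], [-2.96, 2.96]. Speed limits (rad/s): [2.39, 2.39, 3.14, 3.14, 3.14, 3.14, 3.14].

INTERFACE

Orientations are given as a rotation vector (axis times angle).
In Python, from bench import r gives the robot as it stands.
- The arm moves only by the shell command python3 -m jog 'ROWS' [FORCE]. ROWS is JSON, one flat list of numbers, 7 for each row, row after row: the turn, a rotation vector about the tool's x, y, z normalised to -1 to 1, where 1 is 180 degrees, then the shift along the tool's x, y, z normalised to -1 to 1, where 1 is 200 mm, then the opening, from 0 (shut) to 1 (fully open). In form: [wx, wy, wz, x, y, z, hand, wx, wy, wz, x, y, z, hand, ...]. A call has 1 to 12 rows; each row is the pose to reach, as a shift and turn from the pose measured when the call began, along the tool's axes at that moment, turning the shorter way round; what a row does not reach only later rows make up. A row lasts 1/10 s, in which the tool goes at most 50 mm and 8.59 degrees, less where a joint would pass 70% of its speed; a pose out of reach is approached as far as the arm can. A call with a number of a shift or a turn outside -1 to 1 is refused whole. A call with a gripper value outside its range is refused whole. The fingers move at their own pace and stop on an object; FORCE is the grip in N (left out, the last holds). Time passes only in rows, so rows that repeat a pose let the fingers close. It gives the time, the measured TCP pose, the force and the opening at its end, in the units of the state.
- r.get_obs(): the state, without advancing time (a new reading comes with each control period).
- r.grab_frame(name): name is "scene" or "top" or "wrist"; returns the picture (384x512x3 uint8, red, green, blue); there is no depth.
- r.calibration(name): a dict with "K" (3x3 intrinsics, pixels), "origin" and "rotation" of the camera in the world; the wrist camera has in their place "T_tool_cam" (4x4, takes a point from camera to tool coordinates, whose origin is the TCP and whose axes are the flange's). Camera axes: x right, y up, looking along -z (the intrinsics and any distortion apply to the point x, -y, -z); pixel columns grow to the right and rows downward; lengths in m; the calibration is good to about 2 mm. A picture is of the moment at which its call begins: read the wrist's pose just before it. calibration takes no time and is no camera call.
- r.hand_in(): hands the job in, once; it reports no verdict.
The state is a dict: "clock": time; "joints": joint angles; "qvel": joint speeds; "tau": joint torques, N m; "tcp_pos": TCP position; "orientation": TCP orientation; "contact_force": force on the tool from outside, world axes, zero at the start; "moment": the same for the moment, N m; "grip_width": finger opening in m.
Only numpy, scipy, OpenCV 4.12 (cv2) and the standard library are available. Lean on these libraries where they do the work, as an engineer would, in place of code of your own. Each camera call takes 0.05 s, during which the arm holds its last target.

TASK

Reload the sample turntable through the opening in its roof, pushing it round by its posts one detent after another: take out every small bottle still in it and put it into the white tray, and stand every large bottle from the table in a pocket of its own. Leave the small bottles on the table standing there, do not disturb the beaker, and finish with the turntable settled in a detent, an empty pocket at the opening and all the large bottles under the roof.

Things in the scene. Friction and masses are not known exactly. Their poses are not given: they have to be found in the camera images.
- index_base: indexing turntable, fixed grey base 292 mm across, 16 mm high; origin on the turning axis at table height, z up; -x points out through the middle of the opening (small steel mark on the rim). An aluminium disc 300 mm across, top at z 30 mm, turns on it; a steel column 22 mm thick and 145 mm high stands in its centre.
- roof (a point): centre of the fixed clear flat roof on the column, at its top (140 mm above the table). Roof: radius 120 mm, 4 mm thick, thin steel edging, cut out in a sector of 52 degrees to either side of the base's -x direction (the opening): only the pocket standing there can be reached from above. Does not turn.
- turntable (a joint): angle of the disc on the base, rad, counter-clockwise from above positive, 0 at start; can turn one full turn either way. Detents at every 72 degrees (1.2566 rad): in each, one pocket stands in the middle of the opening. Needs about 3 N at a post; past half way (36 degrees) it runs on into the next detent by itself and settles in about 1 s.
- post_1 (a point): top of push post 1. Five upright steel posts stand on the disc outside the roof, 138 mm from the axis, half way between the pockets (post 1 stands 36 degrees counter-clockwise of pocket 1, and so on); each 12 mm thick, 95 mm high, top 125 mm above the table. Push a post sideways to turn the disc.
- opening (a point): on the fixed base: centre of the loading position in the middle of the opening, at the disc's top (30 mm above the table), 90 mm from the turning axis.
- tray: loose white open tray, 120 x 150 mm outside (x, y), 45 mm high, walls and floor 4 mm; origin at the centre of its underside.
- beaker: bystander: loose glass beaker, 76 mm across, 85 mm high, origin at the centre of its underside.
- pocket_1 (a point): pocket 1 of the turning disc: centre of its floor (disc top, 30 mm above the table), on a circle of radius 90 mm; fenced by a black ring, 60 mm inside diameter, 68 mm outside, 12 mm high. Numbered counter-clockwise from above, 72 degrees apart.
- pocket_2 (a point): pocket 2 of the turning disc: centre of its floor (disc top, 30 mm above the table), on a circle of radius 90 mm; fenced by a black ring, 60 mm inside diameter, 68 mm outside, 12 mm high. Numbered counter-clockwise from above, 72 degrees apart.
- pocket_3 (a point): pocket 3 of the turning disc: centre of its floor (disc top, 30 mm above the table), on a circle of radius 90 mm; fenced by a black ring, 60 mm inside diameter, 68 mm outside, 12 mm high. Numbered counter-clockwise from above, 72 degrees apart.
- pocket_4 (a point): pocket 4 of the turning disc: centre of its floor (disc top, 30 mm above the table), on a circle of radius 90 mm; fenced by a black ring, 60 mm inside diameter, 68 mm outside, 12 mm high. Numbered counter-clockwise from above, 72 degrees apart.
- pocket_5 (a point): pocket 5 of the turning disc: centre of its floor (disc top, 30 mm above the table), on a circle of radius 90 mm; fenced by a black ring, 60 mm inside diameter, 68 mm outside, 12 mm high. Numbered counter-clockwise from above, 72 degrees apart.
- large_1: large white screw-capped bottle, 50 mm across and 100 mm high: body 50 mm across up to 84 mm, cap 32 mm across above it; about 0.09 kg, origin at the centre of its underside, z up along it. At the start stands on the table. May be absent.
- large_2: large white screw-capped bottle, 50 mm across and 100 mm high: body 50 mm across up to 84 mm, cap 32 mm across above it; about 0.09 kg, origin at the centre of its underside, z up along it. At the start stands on the table. May be absent.
- large_3: large white screw-capped bottle, 50 mm across and 100 mm high: body 50 mm across up to 84 mm, cap 32 mm across above it; about 0.09 kg, origin at the centre of its underside, z up along it. At the start stands on the table. May be absent.
- large_4: large white screw-capped bottle, 50 mm across and 100 mm high: body 50 mm across up to 84 mm, cap 32 mm across above it; about 0.09 kg, origin at the centre of its underside, z up along it. At the start stands on the table. May be absent.
- small_1: small white screw-capped bottle, 40 mm across and 86 mm high: body 40 mm across up to 68 mm, cap 26 mm across above it; 0.06 kg, origin at the centre of its underside. Stands on the table.
- small_2: small white screw-capped bottle, 40 mm across and 86 mm high: body 40 mm across up to 68 mm, cap 26 mm across above it; 0.06 kg, origin at the centre of its underside. Stands on the table.
- old_1: small white screw-capped bottle left in pocket 1 of the turntable, 40 mm across and 86 mm high: body 40 mm across up to 68 mm, cap 26 mm across above it; 0.06 kg, origin at the centre of its underside. May be absent.
- old_2: small white screw-capped bottle left in pocket 2 of the turntable, 40 mm across and 86 mm high: body 40 mm across up to 68 mm, cap 26 mm across above it; 0.06 kg, origin at the centre of its underside. May be absent.
- old_3: small white screw-capped bottle left in pocket 3 of the turntable, 40 mm across and 86 mm high: body 40 mm across up to 68 mm, cap 26 mm across above it; 0.06 kg, origin at the centre of its underside. May be absent.
- old_4: small white screw-capped bottle left in pocket 4 of the turntable, 40 mm across and 86 mm high: body 40 mm across up to 68 mm, cap 26 mm across above it; 0.06 kg, origin at the centre of its underside. May be absent.
- old_5: small white screw-capped bottle left in pocket 5 of the turntable, 40 mm across and 86 mm high: body 40 mm across up to 68 mm, cap 26 mm across above it; 0.06 kg, origin at the centre of its underside. May be absent.
There are look-alikes about, which are no part of the job. What is shaped like the small_1 but black or green is not meant. Leave any brown look-alike of the large_2 alone.

How it is judged:
At the end, for the whole second after the job is handed in: Every large bottle stands upright within 10 mm of a pocket's centre, over 70 mm from the loading position; every small bottle from the turntable is in the tray; the other small ones stand on the table; a pocket is within 10 mm of the loading position; large bottles and turntable at rest ((horizontal distance between large_1 and pocket_1 below 0.01 m or horizontal distance between large_1 and pocket_2 below 0.01 m or horizontal distance between large_1 and pocket_3 below 0.01 m or horizontal distance between large_1 and pocket_4 below 0.01 m or horizontal distance between large_1 and pocket_5 below 0.01 m) and angle between each of large_1, large_2, large_3, large_4's own z axis and vertical below 0.12 rad and z of large_1 in the frame of index_base between 0.024 and 0.036 m and horizontal distance between each of large_1, large_2, large_3, large_4 and opening above 0.07 m and linear speed of each of large_1, large_2, large_3, large_4 below 0.03 m/s and (horizontal distance between large_2 and pocket_1 below 0.01 m or horizontal distance between large_2 and pocket_2 below 0.01 m or horizontal distance between large_2 and pocket_3 below 0.01 m or horizontal distance between large_2 and pocket_4 below 0.01 m or horizontal distance between large_2 and pocket_5 below 0.01 m) and z of large_2 in the frame of index_base between 0.024 and 0.036 m and (horizontal distance between large_3 and pocket_1 below 0.01 m or horizontal distance between large_3 and pocket_2 below 0.01 m or horizontal distance between large_3 and pocket_3 below 0.01 m or horizontal distance between large_3 and pocket_4 below 0.01 m or horizontal distance between large_3 and pocket_5 below 0.01 m) and z of large_3 in the frame of index_base between 0.024 and 0.036 m and (horizontal distance between large_4 and pocket_1 below 0.01 m or horizontal distance between large_4 and pocket_2 below 0.01 m or horizontal distance between large_4 and pocket_3 below 0.01 m or horizontal distance between large_4 and pocket_4 below 0.01 m or horizontal distance between large_4 and pocket_5 below 0.01 m) and z of large_4 in the frame of index_base between 0.024 and 0.036 m and x of old_1 in the frame of tray between -0.056 and 0.056 m and y of old_1 in the frame of tray between -0.071 and 0.071 m and z of each of old_1, old_2, old_3, old_4, old_5 in the frame of tray below 0.05 m and x of old_2 in the frame of tray between -0.056 and 0.056 m and y of old_2 in the frame of tray between -0.071 and 0.071 m and x of old_3 in the frame of tray between -0.056 and 0.056 m and y of old_3 in the frame of tray between -0.071 and 0.071 m and x of old_4 in the frame of tray between -0.056 and 0.056 m and y of old_4 in the frame of tray between -0.071 and 0.071 m and x of old_5 in the frame of tray between -0.056 and 0.056 m and y of old_5 in the frame of tray between -0.071 and 0.071 m and angle between each of small_1, small_2's own z axis and vertical below 0.2 rad and height (world z) of each of small_1, small_2 below 0.012 m and horizontal distance between each of small_1, small_2 and index_base above 0.165 m and horizontal distance between any of pocket_1, pocket_2, pocket_3, pocket_4, pocket_5 and opening below 0.01 m and velocity of joint turntable between -0.05 and 0.05 rad/s); the robot touches nothing.
It fails at once if the beaker is tipped or pushed more than 40 mm (angle between beaker's own z axis and vertical above 0.3 rad or distance of beaker from where it was at the start of the episode above 0.04 m).
Of large_1, large_2, large_3, large_4 only 2 to 4 are there at a start; the rules pass over those that are not, and their reading is None.
Of old_1, old_2, old_3, old_4, old_5 only 1 to 2 are there at a start; the rules pass over those that are not, and their reading is None.
At some moment in a run one of tray may be knocked a few centimetres aside while the robot is not near it.
It also fails if it takes over 210 s, if anything falls off the work surface, if the arm or the gripper's body presses on something with over 40 N, if the wrist force passes 120 N, or if a joint passes its speed limit or range.

## Working session

There is one attempt and no reset: what is moved stays moved. The work goes in short steps, Python scripts to look and compute and a shell command to move; the robot and the scene stay as the last step left them, time stands still between calls to the robot, and variables do not carry over. Pictures are saved under pics/ and viewed, and the job is handed in when it is done.

```bash
ls -la; mkdir -p pics
python3 - <<'E'
from bench import r
import cv2, numpy as np
o=r.get_obs(); print({k:np.round(v,4).tolist() for k,v in o.items()}, r.grasp_offset)
for n in ["scene","top","wrist"]:
    c=r.calibration(n); print(n,{k:np.round(v,4).tolist() if not isinstance(v,str) else v for k,v in c.items()})
    cv2.imwrite(f"pics/a_{n}.png",r.grab_frame(n)[:,:,::-1])
E
```

```text
total 12
drwxr-xr-x  3 agent agent 4096 Dec  7 00:11 .
drwxr-xr-x 23 root  root  4096 Dec  7 00:11 ..
drwxr-xr-x  2 agent agent 4096 Dec  7 00:11 pics
{'clock': 0.0, 'joints': [-1.3981, 0.4778, 0.0223, 1.5564, -0.0115, 1.1093, -0.0831], 'qvel': [-0.0003, 0.001, 0.0017, -0.0015, 0.0016, 0.0008, 0.0004], 'tau': [-0.0008, -59.6449, 1.6074, -28.1204, 0.0124, 0.0094, 0.0], 'tcp_pos': [0.1869, 0.648, 0.2303], 'orientation': [-0.4395, -3.1105, 0.0028], 'contact_force': [-0.2365, -0.097, -0.2742], 'moment': [-0.0363, 0.0396, 0.0229], 'grip_width': 0.0851} 0.0187
scene {'K': [[416.4618, 0.0, 259.8857], [0.0, 416.4618, 192.3221], [0.0, 0.0, 1.0]], 'origin': [-0.1979, -0.7751, 1.0583], 'rotation': [0.7814, -0.314, -0.7102]}
top {'K': [[346.7155, 0.0, 254.9113], [0.0, 346.7155, 186.5031], [0.0, 0.0, 1.0]], 'origin': [0.4581, -0.0264, 1.2364], 'rotation': [0.0325, -0.0562, -1.5592]}
wrist {'K': [[264.2764, 0.0, 253.1001], [0.0, 264.2764, 189.8998], [0.0, 0.0, 1.0]], 'T_tool_cam': [[-0.0007, 0.965, 0.2623, 0.0653], [1.0, 0.0006, 0.0005, 0.0009], [0.0003, 0.2623, -0.965, -0.1423], [0.0, 0.0, 0.0, 1.0]]}
```

View pics/a_top.png

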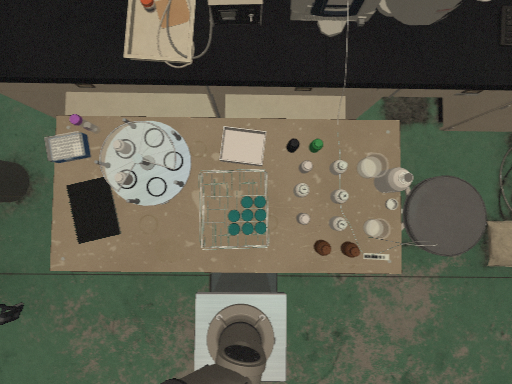

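View pics/a_scene.png

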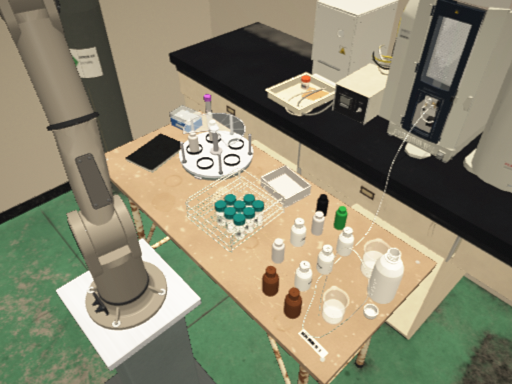

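View pics/a_wrist.png

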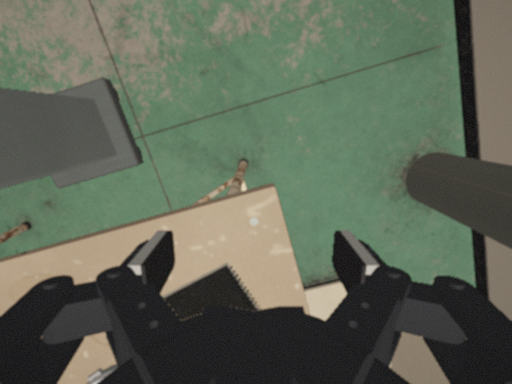

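Run:
```python
import cv2
a=cv2.imread('pics/a_top.png')
cv2.imwrite('pics/b1.png',cv2.resize(a[110:215,90:200],None,fx=5.2,fy=5.2,interpolation=cv2.INTER_CUBIC))
cv2.imwrite('pics/b2.png',cv2.resize(a[120:270,270:420],None,fx=4,fy=4,interpolation=cv2.INTER_CUBIC))
s=cv2.imread('pics/a_scene.png')
cv2.imwrite('pics/b3.png',cv2.resize(s[110:185,165:270],None,fx=7,fy=7,interpolation=cv2.INTER_CUBIC))
cv2.imwrite('pics/b4.png',cv2.resize(s[180:350,250:430],None,fx=3.5,fy=3.5,interpolation=cv2.INTER_CUBIC))
```

```text
(no output)
```

View pics/b1.png

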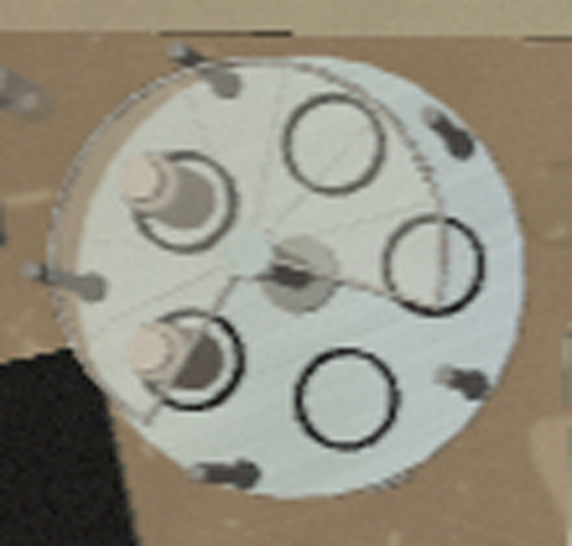

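View pics/b2.png

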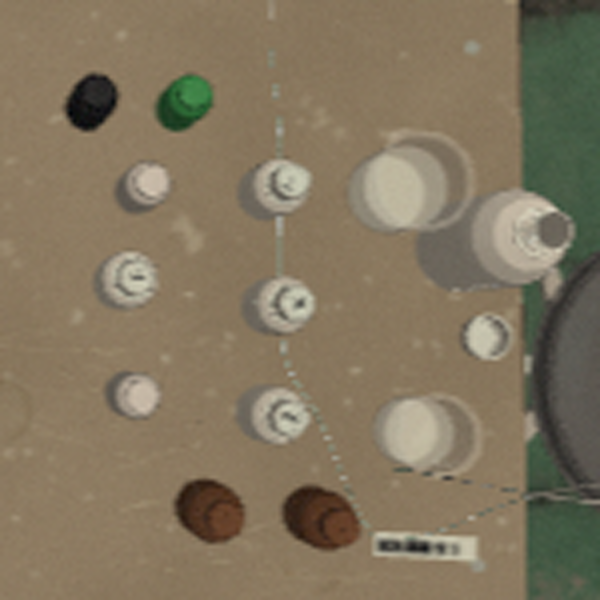

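View pics/b3.png

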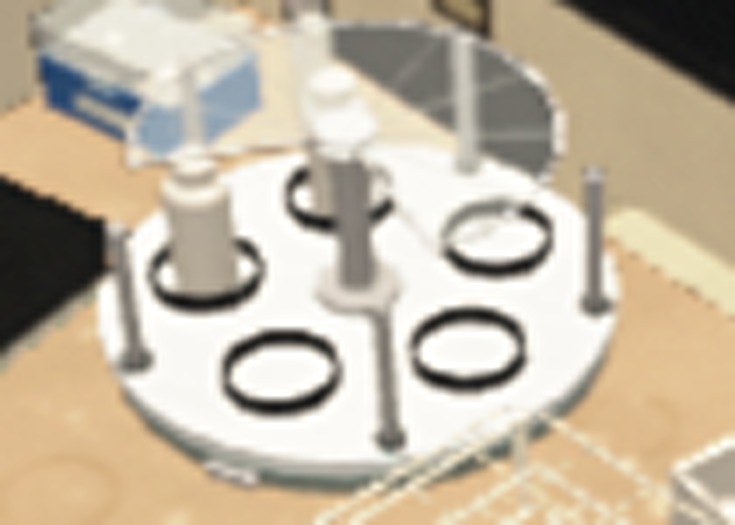

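View pics/b4.png

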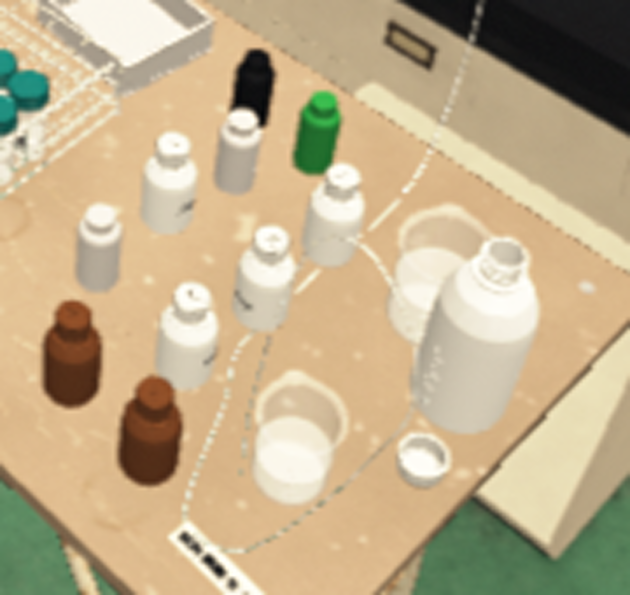

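```bash
cat > h.py <<'E'
import numpy as np, cv2
from scipy.spatial.transform import Rotation as R
from bench import r
def cam(name,obs=None):
    c=r.calibration(name); K=np.array(c["K"])
    if name=="wrist":
        T=np.array(c["T_tool_cam"]); Rt=R.from_rotvec(obs["orientation"]).as_matrix()
        return K, np.array(obs["tcp_pos"])+Rt@T[:3,3], Rt@T[:3,:3], c.get("dist",None)
    return K,np.array(c["origin"]),R.from_rotvec(c["rotation"]).as_matrix(),c.get("dist",None)
def ray(C,uv):
    K,o,M,_=C; uv=np.atleast_2d(uv).astype(float)
    d=np.c_[(uv[:,0]-K[0,2])/K[0,0],-(uv[:,1]-K[1,2])/K[1,1],-np.ones(len(uv))]
    return o,d@M.T
def plane(C,uv,z):
    o,d=ray(C,uv); return (o+d*((z-o[2])/d[:,2])[:,None])
def proj(C,P):
    K,o,M,_=C; p=(np.atleast_2d(P)-o)@M
    return np.c_[K[0,0]*p[:,0]/-p[:,2]+K[0,2], K[1,1]*p[:,1]/p[:,2]+K[1,2]]
def circ(P):
    P=np.asarray(P)[:,:2]; A=np.c_[2*P,np.ones(len(P))]; s=np.linalg.lstsq(A,(P**2).sum(1),rcond=None)[0]
    return s[:2],np.sqrt(s[2]+s[0]**2+s[1]**2)
def snap(name,fn=None):
    o=r.get_obs(); im=r.grab_frame(name)[:,:,::-1].copy()
    if fn: cv2.imwrite("pics/%s.png"%fn,im)
    return im,cam(name,o),o
def crop(im,x0,x1,y0,y1,f,fn): cv2.imwrite("pics/%s.png"%fn,cv2.resize(im[y0:y1,x0:x1],None,fx=f,fy=f,interpolation=cv2.INTER_CUBIC))
E
python3 - <<'E'
from h import *
print(r.calibration("top").keys())
C=cam("top"); S=cam("scene")
im=cv2.imread("pics/a_top.png")
for n,p,z in [("caps large A",(341.5,165.5),.1),("B",(342,195),.1),("C",(341,223.5),.1),("D",(302.5,189.5),.1),("s1",(307.7,165.7),.086),("s2",(304,218.5),.086),("g1",(375,163),.085),("g2",(379,226),.085),("tray",(243,145),.045),("col",(137.5,162),.145)]:
    P=plane(C,p,z)[0]; print(n,np.round(P,3),np.hypot(P[0],P[1]).round(3),proj(S,P).round(0))
for p in [(347,398),(434,265),(333,143),(185,200),(192,360),(298,270),(395,482)]:
    print(plane(C,(90+p[0]/5.2,110+p[1]/5.2),.036)[0].round(3))
for n,p,z in [("rack",(235,209),.0),("white big",(400,178),.2)]:
    print(n,plane(C,p,z)[0].round(3))
E
```

```text
dict_keys(['K', 'origin', 'rotation'])
caps large A [ 0.595 -0.329  0.1  ] 0.68 [[346. 229.]]
B [ 0.498 -0.33   0.1  ] 0.597 [[326. 246.]]
C [ 0.404 -0.327  0.1  ] 0.52 [[304. 262.]]
D [ 0.514 -0.2    0.1  ] 0.552 [[298. 220.]]
s1 [ 0.595 -0.219  0.086] 0.634 [[319. 213.]]
s2 [ 0.419 -0.207  0.086] 0.467 [[278. 240.]]
g1 [ 0.607 -0.446  0.085] 0.753 [[379. 251.]]
g2 [ 0.397 -0.457  0.085] 0.605 [[338. 295.]]
tray [ 0.669 -0.001  0.045] 0.669 [[286. 180.]]
col [0.593 0.328 0.145] 0.678 [[212. 129.]]
[0.522 0.295 0.036]
[0.612 0.239 0.036]
[0.693 0.309 0.036]
[0.653 0.406 0.036]
[0.546 0.398 0.036]
[0.607 0.33  0.036]
[0.467 0.262 0.036]
rack [0.447 0.025 0.   ]
white big [ 0.548 -0.479  0.2  ]
```

```bash
cat >> h.py <<'E'
RT=np.array([[-1,0,0],[0,1,0],[0,0,-1.]])
def go(P,yaw=0,Rt=None):
    "numbers for the jog row to get the TCP to P with tool y at yaw from world y, tool down"
    o=r.get_obs(); M=R.from_rotvec(o["orientation"]).as_matrix()
    T=R.from_euler('z',yaw).as_matrix()@RT
    w=R.from_matrix(M.T@T).as_rotvec()/np.pi
    s=M.T@(np.array(P)-o["tcp_pos"])/0.2
    print("tcp",np.round(o["tcp_pos"],4),"turn",w.round(4),"shift",s.round(3),"t",round(o["clock"],2),"F",np.round(o["contact_force"],1),"g",round(o["grip_width"],4))
E
python3 -c "
from h import *
go((.35,.48,.28)); go((.5,.3,.22))"
```

```text
tcp [0.1869 0.6481 0.2306] turn [-0.0004 -0.     -0.0894] shift [-1.016 -0.582 -0.246] t 0.15 F [ 0.   1.  -0.6] g 0.0855
tcp [0.1869 0.6481 0.2306] turn [-0.0004 -0.     -0.0894] shift [-1.986 -1.239  0.055] t 0.15 F [ 0.   1.  -0.6] g 0.0855
```

```bash
python3 -m jog '[0,0,-0.0894,-1,-0.6,-0.25,1, 0,0,-0.0894,-1,-0.6,-0.25,1, 0,0,-0.0894,-1,-0.6,-0.25,1, 0,0,-0.0894,-1,-0.6,-0.25,1, 0,0,-0.0894,-1,-0.6,-0.25,1, 0,0,-0.0894,-1,-0.6,-0.25,1]' 40; python3 -c "
from h import *
go((.5,.3,.22))"
```

```text
clock: 0.75
tcp_pos: [0.352, 0.4724, 0.2821]
orientation: [0.016, 3.138, -0.003]
contact_force: [0.1, -0.6, -0.5]
grip_width: 0.0852
tcp [0.352  0.4724 0.2821] turn [-0.0006  0.001  -0.0033] shift [-0.748 -0.854  0.315] t 0.75 F [ 0.1 -0.6 -0.5] g 0.0852
```

```bash
python3 -m jog '[0,0,-0.0033,-0.75,-0.85,0.2,1, 0,0,-0.0033,-0.75,-0.85,0.2,1, 0,0,-0.0033,-0.75,-0.85,0.2,1, 0,0,-0.0033,-0.75,-0.85,0.2,1, 0,0,-0.0033,-0.75,-0.85,0.2,1, 0,0,-0.0033,-0.75,-0.85,0.2,1, 0,0,-0.0033,-0.75,-0.85,0.2,1]' ; python3 -c "
from h import *
go((.5,.3,.22)); snap('wrist','c1'); snap('top','c1t')"
```

```text
clock: 1.45
tcp_pos: [0.5003, 0.3006, 0.2424]
orientation: [0.002, 3.139, -0.003]
contact_force: [-0.1, 1.4, -0.9]
grip_width: 0.0854
tcp [0.5003 0.3006 0.2424] turn [-0.0007  0.0007 -0.0004] shift [ 0.002 -0.003  0.112] t 1.45 F [-0.1  1.4 -0.9] g 0.0854
```

View pics/c1.png

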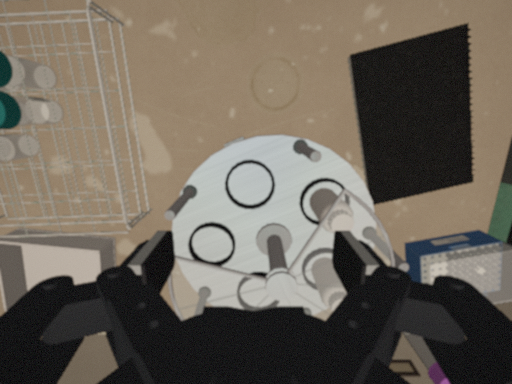

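```bash
cat >> h.py <<'E'
def ring(im,C,box,thr=70,z=.042,rr=.034):
    x0,x1,y0,y1=box; g=cv2.cvtColor(im,cv2.COLOR_BGR2GRAY); m=np.zeros_like(g); m[y0:y1,x0:x1]=(g[y0:y1,x0:x1]<thr)*255
    out=[]
    for c in cv2.findContours(m,cv2.RETR_EXTERNAL,cv2.CHAIN_APPROX_NONE)[0]:
        if len(c)<40: continue
        P=plane(C,c[:,0,:],z); ce,ra=circ(P); res=np.abs(np.hypot(*(P[:,:2]-ce).T)-ra).mean(); out.append((ce.round(4),ra.round(4),res.round(4),c[:,0].mean(0).round(1)))
    return out
E
python3 - <<'E'
from h import *
im=cv2.imread('pics/c1.png'); o=r.get_obs(); C=cam("wrist",o)
for b in [(215,285,150,215),(180,240,215,270)]: print(ring(im,C,b))
t=cv2.imread('pics/c1t.png'); T=cam("top")
print(ring(t,T,(143,172,176,200)))
# disc outline
for (z,pts) in [(.03,[(235,140)]),(.03,[(274,238)]),(.0,[])]:
    if pts: print(plane(C,pts,z).round(4))
g=cv2.cvtColor(im,cv2.COLOR_BGR2GRAY)
hsv=cv2.cvtColor(im,cv2.COLOR_BGR2HSV)
m=((hsv[...,1]<45)&(hsv[...,2]>120)).astype(np.uint8)*255; m[:, :165]=0;m[:,400:]=0;m[:125]=0;m[300:]=0
cs=cv2.findContours(m,cv2.RETR_EXTERNAL,cv2.CHAIN_APPROX_NONE)[0]; c=max(cs,key=cv2.contourArea)[:,0]
c=c[c[:,1]<205]
c=c[[ (p[1]<200) and not(180<p[0]<205 and p[1]>185) and not(285<p[0]<325 and p[1]<165) and not(220<p[0]<250 and p[1]<148) for p in c]]
P=plane(C,c,.03)
for _ in range(3):
    ce,ra=circ(P); e=np.hypot(*(P[:,:2]-ce).T)-ra; P=P[np.abs(e)<max(.003,0)] if _ else P[np.abs(e)<.01]
print(ce,ra,len(P),np.abs(e).mean())
E
```

```text
[(array([0.5201, 0.2982]), np.float64(0.0313), np.float64(0.0007), array([249.2, 197.2])), (array([0.5192, 0.2982]), np.float64(0.0304), np.float64(0.0004), array([250.7, 164.2]))]
[(array([0.6083, 0.2442]), np.float64(0.0312), np.float64(0.0013), array([206.5, 255.2])), (array([0.6072, 0.2445]), np.float64(0.03), np.float64(0.0011), array([215.8, 229.5]))]
[(array([0.5179, 0.3151]), np.float64(0.0227), np.float64(0.0058), array([149.1, 187.7]))]
[[0.4627 0.2789 0.03  ]]
[[0.6042 0.3338 0.03  ]]
[0.60329864 0.33287362] 0.14841681437283824 150 0.00046131789922117147
```

```bash
python3 -m jog '[0,0,0,0.1,-1,-0.15,1, 0,0,0,0.1,-1,-0.15,1, 0,0,0,0.1,-1,-0.15,1, 0,0,0,0.1,-1,-0.15,1]' ; python3 -m jog '[0,0,0,0.1,-1,-0.05,1, 0,0,0,0.1,-1,-0.05,1, 0,0,0,0.1,-1,-0.05,1, 0,0,0,0.1,-1,-0.05,1]'; python3 -m jog '[0,0,0,0,-1,0,1, 0,0,0,0,-1,0,1, 0,0,0,0,-1,0,1, 0,0,0,0,-1,0,1, 0,0,0,0,-1,0,1,0,0,0,0,-1,0,1]' ; python3 -c "
from h import *
go((.46,-.28,.28)); snap('wrist','d1');"
```

```text
clock: 1.95
tcp_pos: [0.4789, 0.1044, 0.2733]
orientation: [-0.011, 3.139, -0.001]
contact_force: [0.3, 0.3, 1.7]
grip_width: 0.0853
clock: 2.35
tcp_pos: [0.4602, -0.0945, 0.2839]
orientation: [-0.017, 3.137, 0.0]
contact_force: [0.6, -0.6, 0.3]
grip_width: 0.0853
clock: 2.95
tcp_pos: [0.4629, -0.2941, 0.2838]
orientation: [-0.017, 3.137, 0.001]
contact_force: [0.5, 0.5, -0.3]
grip_width: 0.0854
tcp [ 0.4629 -0.2941  0.2838] turn [0.0001 0.0013 0.0034] shift [0.014 0.07  0.019] t 2.95 F [ 0.5  0.5 -0.3] g 0.0854
```

View pics/d1.png

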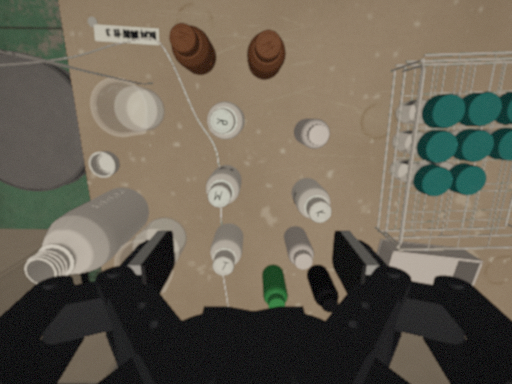

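Run:
```python
from h import *
im=cv2.imread('pics/d1.png'); crop(im,190,345,90,285,3,'d1c'.replace('d1c','d1c'))
C=cam("wrist",r.get_obs())
for n,p,z in [("A",(224,267),.1),("B",(219,196),.1),("C",(225,120),.1),("D",(319,210),.1),("s1",(302,262),.086),("s2",(316,135),.086)]: print(n,plane(C,p,z).round(4))
```

```text
A [[ 0.5992 -0.3308  0.1   ]]
B [[ 0.4962 -0.3355  0.1   ]]
C [[ 0.4015 -0.3263  0.1   ]]
D [[ 0.5137 -0.2053  0.1   ]]
s1 [[ 0.5984 -0.2198  0.086 ]]
s2 [[ 0.4186 -0.2132  0.086 ]]
```

View pics/d1c.png

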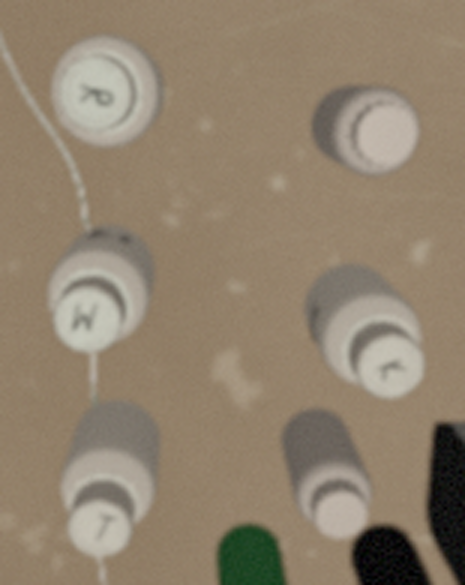

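```bash
python3 -m jog '[0,0,0.003,-0.254,0.445,0.42,1, 0,0,0.003,-0.254,0.445,0.42,1, 0,0,0.003,-0.254,0.445,0.42,1, 0,0,0.003,-0.254,0.445,0.42,1, 0,0,0.003,-0.254,0.445,0.42,1]' ; python3 -c "
from h import *
im,C,o=snap('wrist','d2'); crop(im,180,340,150,310,3.5,'d2c'); go((.5137,-.2053,.047)); print(proj(C,[[.5137,-.2053,.1]]))"
```

```text
clock: 3.5
tcp_pos: [0.5137, -0.2, 0.1996]
orientation: [-0.014, 3.138, 0.003]
contact_force: [-0.3, -0.4, 0.4]
grip_width: 0.0851
tcp [ 0.5136 -0.2017  0.2004] turn [0.0004 0.0015 0.002 ] shift [ 0.003 -0.019  0.767] t 3.55 F [-0.1  0.1  0.6] g 0.0854
[[246.77959641 188.91816294]]
```

View pics/d2.png

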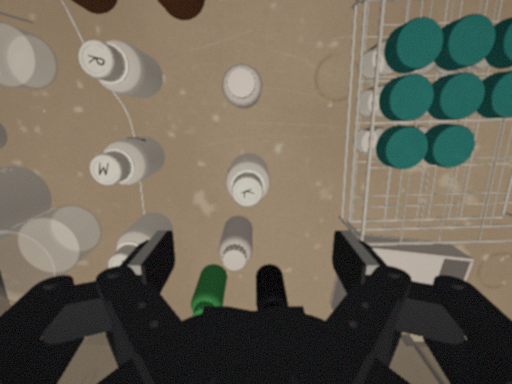

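View pics/d2c.png

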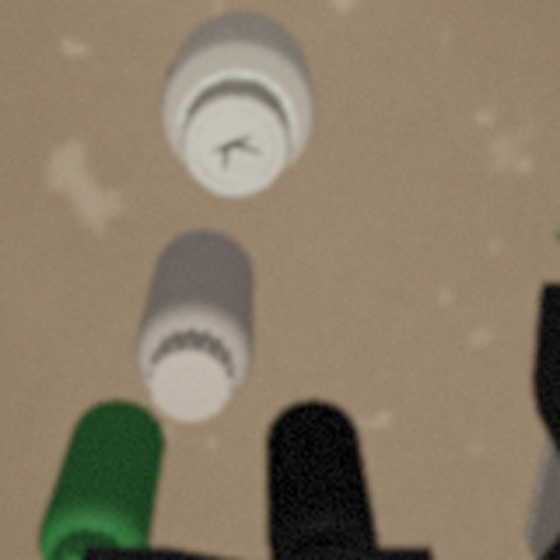

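```bash
python3 -m jog '[0,0,0.002,-0.012,-0.015,0.3,1, 0,0,0.002,-0.012,-0.015,0.5,1, 0,0,0.002,-0.012,-0.015,0.65,1, 0,0,0.002,-0.012,-0.015,0.767,1, 0,0,0.002,-0.012,-0.015,0.767,1, 0,0,0.002,-0.012,-0.015,0.767,0, 0,0,0.002,-0.012,-0.015,0.767,0, 0,0,0.002,-0.012,-0.015,0.767,0, 0,0,0.002,-0.012,-0.015,0.767,0, 0,0,0.002,-0.012,-0.015,0.767,0]' 40; python3 -c "
from h import *
im,C,o=snap('wrist','d3'); go((.5137,-.2053,.2))"
```

```text
clock: 4.55
tcp_pos: [0.5181, -0.2052, 0.0491]
orientation: [0.0, 3.133, 0.001]
contact_force: [-1.0, -0.3, 5.8]
grip_width: 0.0487
tcp [ 0.5182 -0.2051  0.0491] turn [ 0.0002  0.0026 -0.    ] shift [ 0.016 -0.    -0.755] t 4.6 F [-1.4 -1.3  6. ] g 0.0487
```

View pics/d3.png

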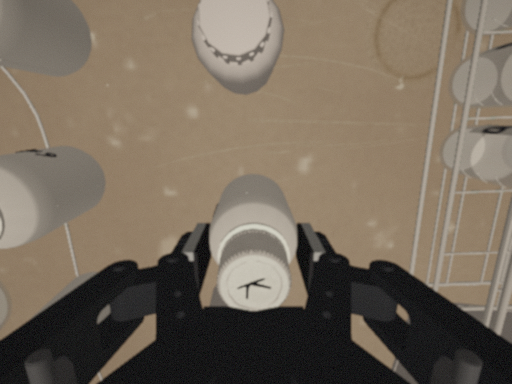

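```bash
python3 -c "
from h import *
im=cv2.imread('pics/d3.png'); crop(im,200,310,220,310,6,'d3c')
C=cam('wrist',r.get_obs()); print(plane(C,(254,282),.1), proj(C,[[.5182,-.2051,.1]]))
"; python3 -m jog '[0,-0.0026,0,0,0,-0.3,0, 0,-0.0026,0,0,0.2,-0.7,0, 0,-0.0026,0,0,0.45,-1,0, 0,-0.0026,0,0,0.7,-1,0, 0,-0.0026,0,0,0.9,-1,0,  0,-0.0026,0,0,1,-1,0, 0,-0.0026,0,0,1,-1,0]'; python3 -m jog '[0,0,0,0,1,0,0, 0,0,0,0,1,0,0, 0,0,0,0,1,0,0, 0,0,0,0,1,0,0]'; python3 -c "
from h import *
go((.520,.298,.2))"
```

```text
[[ 0.51526649 -0.20427891  0.1       ]] [[251.94070436 288.38882038]]
clock: 5.3
tcp_pos: [0.5172, 0.0005, 0.2518]
orientation: [-0.01, 3.121, 0.006]
contact_force: [1.0, -0.1, -1.3]
grip_width: 0.0491
clock: 5.7
tcp_pos: [0.5156, 0.1965, 0.2538]
orientation: [-0.009, 3.12, 0.008]
contact_force: [0.7, 0.1, -0.1]
grip_width: 0.0488
tcp [0.5156 0.1965 0.2538] turn [0.0017 0.007  0.0019] shift [-0.019  0.506  0.272] t 5.7 F [ 0.7  0.1 -0.1] g 0.0488
```

View pics/d3c.png

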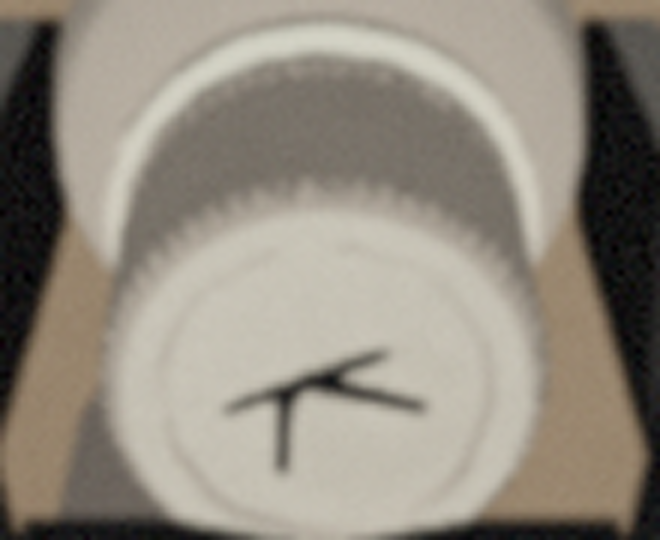

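```bash
python3 -m jog '[0.0017,0.007,0.002,-0.035,0.3,0,0, 0.0017,0.007,0.002,-0.035,0.505,0,0, 0.0017,0.007,0.002,-0.035,0.505,0.2,0, 0.0017,0.007,0.002,-0.035,0.505,0.4,0, 0.0017,0.007,0.002,-0.035,0.505,0.4,0]';  python3 -c "
from h import *
go((.5225,.2975,.08)); im,C,o=snap('wrist','e1'); print(proj(C,[[.52,.298,.042]]), ring(im,C,(160,340,130,330)))"
```

```text
clock: 6.2
tcp_pos: [0.5203, 0.2965, 0.1703]
orientation: [0.001, -3.134, 0.009]
contact_force: [0.1, -1.7, -1.6]
grip_width: 0.0485
tcp [0.5203 0.2965 0.1703] turn [-0.0018 -0.0023  0.0002] shift [-0.014  0.008  0.451] t 6.2 F [ 0.1 -1.7 -1.6] g 0.0485
[[254.76893707 182.76397637]] [(array([0.6424, 0.2937]), np.float64(0.0851), np.float64(0.0196), array([250.4, 284.6])), (array([0.5456, 0.3957]), np.float64(0.0307), np.float64(0.0013), array([325.5, 206.9])), (array([0.5211, 0.2958]), np.float64(0.0309), np.float64(0.0005), array([253. , 167.4]))]
```

View pics/e1.png

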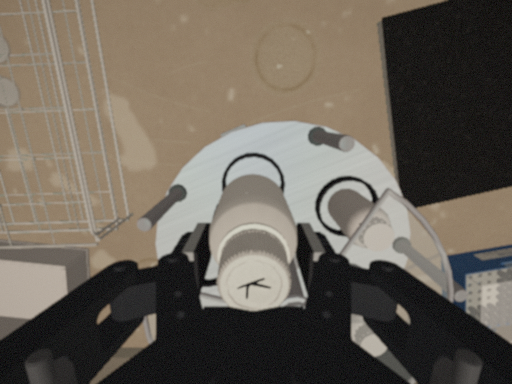

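```bash
python3 -m jog '[-0.0018,-0.0023,0,-0.012,0.004,0.1,0, -0.0018,-0.0023,0,-0.012,0.004,0.1,0, -0.0018,-0.0023,0,-0.012,0.004,0.1,0]';  python3 -c "
from h import *
go((.5225,.297,.08)); im,C,o=snap('wrist','e2'); 
for t in (60,80,100): print(ring(im,C,(215,295,120,215),t)[-1:])
t,T,_=snap('top','e2t'); crop(t,90,200,110,215,5.2,'e2c')"
```

```text
clock: 6.55
tcp_pos: [0.5255, 0.2976, 0.1557]
orientation: [0.002, 3.136, 0.006]
contact_force: [-0.4, 0.5, -0.7]
grip_width: 0.0486
tcp [0.5255 0.2976 0.1557] turn [ 0.0012  0.0017 -0.0004] shift [ 0.017 -0.005  0.378] t 6.55 F [-0.4  0.5 -0.7] g 0.0486
[(array([0.5212, 0.2959]), np.float64(0.031), np.float64(0.0005), array([249.2, 165.2]))]
[(array([0.5213, 0.2959]), np.float64(0.031), np.float64(0.0008), array([249.4, 165.7]))]
[(array([0.5212, 0.2959]), np.float64(0.0311), np.float64(0.0011), array([249.3, 166.1]))]
```

View pics/e2.png

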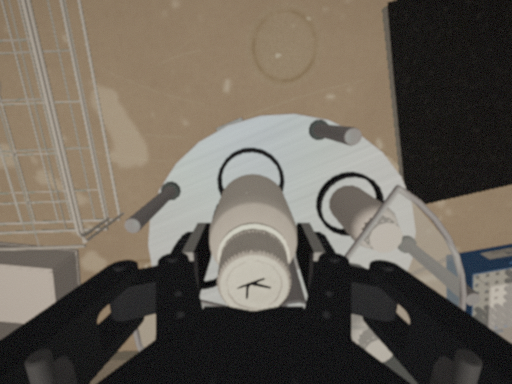

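```bash
python3 -m jog '[0.0012,0.0017,0,0.009,-0.0095,0.12,0, 0.0012,0.0017,0,0.009,-0.0095,0.24,0, 0.0012,0.0017,0,0.009,-0.0095,0.29,0, 0.0012,0.0017,0,0.009,-0.0095,0.29,0]';  python3 -c "
from h import *
go((.5237,.2957,.0805)); im,C,o=snap('wrist','e3')"
```

```text
clock: 7.05
tcp_pos: [0.5237, 0.2961, 0.0972]
orientation: [-0.001, -3.141, 0.0]
contact_force: [-0.9, 0.6, -0.9]
grip_width: 0.0488
tcp [0.5237 0.2961 0.0972] turn [-0.0001 -0.0002 -0.0003] shift [ 0.    -0.002  0.083] t 7.05 F [-0.9  0.6 -0.9] g 0.0488
```

View pics/e3.png

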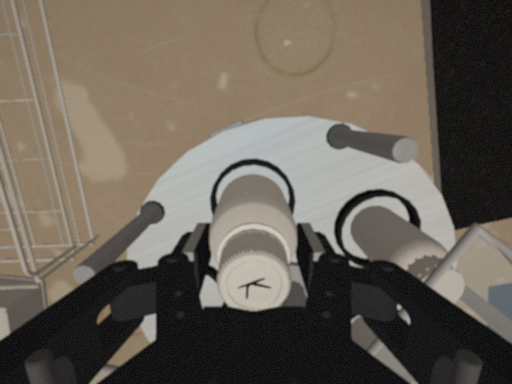

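```bash
python3 -m jog '[0,0,0,0,-0.002,0.05,0, 0,0,0,0,-0.002,0.083,0, 0,0,0,0,-0.002,0.083,0,  0,0,0,0,-0.002,0.083,0.8, 0,0,0,0,-0.002,0.083,0.8, 0,0,0,0,-0.002,0.083,0.8, 0,0,0,0,-0.002,0.083,0.8]';  python3 -c "
from h import *
go((.5237,.2957,.0805)); im,C,o=snap('wrist','e4')"
```

```text
clock: 7.8
tcp_pos: [0.5246, 0.2961, 0.0818]
orientation: [0.002, 3.14, 0.002]
contact_force: [-0.4, 0.7, 0.6]
grip_width: 0.0685
tcp [0.5246 0.2961 0.0818] turn [ 0.0003  0.0004 -0.0003] shift [ 0.005 -0.002  0.007] t 7.8 F [-0.4  0.7  0.6] g 0.0685
```

View pics/e4.png

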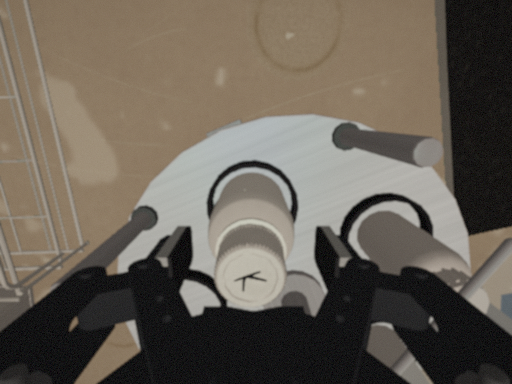

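```bash
python3 -m jog '[0,0,0,0,0,-0.2,0.8, 0,0,0,0,0,-0.45,0.8, 0,0,0,0,0,-0.6,0.8, 0,0,0,0,0,-0.6,0.8, 0,0,0,0.15,0.25,-0.6,0, 0,0,0,0.253,0.505,-0.6,0, 0,0,0,0.253,0.505,-0.6,0, 0,0,0,0.253,0.505,-0.6,0]';  python3 -c "
from h import *
go((.474,.397,.095)); im,C,o=snap('wrist','f1');t,T,_=snap('top','f1t'); crop(t,90,200,110,215,5.2,'f1c')"
```

```text
clock: 8.65
tcp_pos: [0.4715, 0.4001, 0.2008]
orientation: [0.008, -3.141, -0.002]
contact_force: [0.1, -0.6, -0.2]
grip_width: 0.0097
tcp [0.4715 0.4001 0.2008] turn [ 0.0003 -0.0002  0.0016] shift [-0.013 -0.016  0.529] t 8.65 F [ 0.1 -0.6 -0.2] g 0.0097
```

View pics/f1.png

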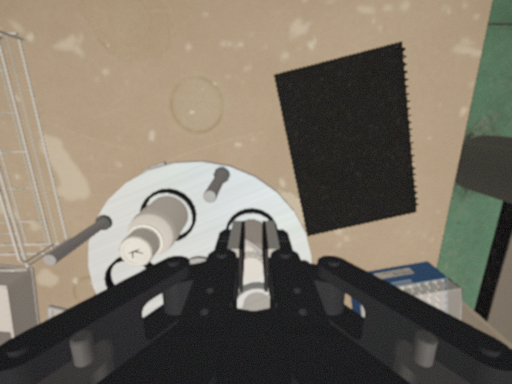

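View pics/f1c.png

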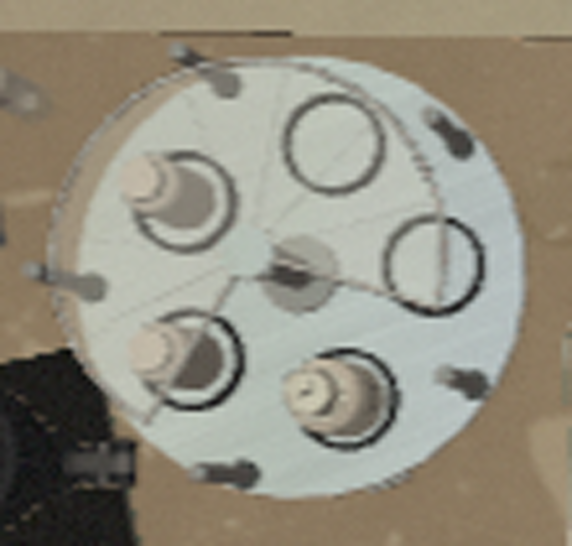

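```bash
python3 -c "
from h import *
C=cam('wrist',r.get_obs()); print(plane(C,(211,194),.125),plane(C,(221,174),.03))
T=cam('top'); print(plane(T,(90+203/5.2,110+472/5.2),.125))"
```

```text
[[0.47223307 0.35991623 0.125     ]] [[0.47453647 0.35722715 0.03      ]]
[[0.47094013 0.35768289 0.125     ]]
```

```bash
python3 -m jog '[0,0,0,0.005,-0.02,0.25,0, 0,0,0,0.005,-0.02,0.48,0, 0,0,0,0.005,-0.02,0.53,0, 0,0,0,0.005,-0.02,0.53,0]';  python3 -c "
from h import *
for p in [(.466,.370),(.462,.3454),(.462,.3206),(.466,.2962),(.470,.284),(.4735,.272)]: go(p+(.095,))"
```

```text
clock: 9.15
tcp_pos: [0.4736, 0.3891, 0.0939]
orientation: [-0.006, -3.14, 0.007]
contact_force: [0.1, 0.4, 0.3]
grip_width: 0.0003
tcp [0.4736 0.3891 0.0939] turn [-0.0014 -0.0004 -0.0013] shift [ 0.038 -0.096 -0.005] t 9.15 F [0.1 0.4 0.3] g 0.0003
tcp [0.4736 0.3891 0.0939] turn [-0.0014 -0.0004 -0.0013] shift [ 0.057 -0.219 -0.004] t 9.15 F [0.1 0.4 0.3] g 0.0003
tcp [0.4736 0.3891 0.0939] turn [-0.0014 -0.0004 -0.0013] shift [ 0.057 -0.343 -0.004] t 9.15 F [0.1 0.4 0.3] g 0.0003
tcp [0.4736 0.3891 0.0939] turn [-0.0014 -0.0004 -0.0013] shift [ 0.036 -0.465 -0.003] t 9.15 F [0.1 0.4 0.3] g 0.0003
tcp [0.4736 0.3891 0.0939] turn [-0.0014 -0.0004 -0.0013] shift [ 0.016 -0.526 -0.003] t 9.15 F [0.1 0.4 0.3] g 0.0003
tcp [0.4736 0.3891 0.0939] turn [-0.0014 -0.0004 -0.0013] shift [-0.002 -0.586 -0.003] t 9.15 F [0.1 0.4 0.3] g 0.0003
```

```bash
python3 -m jog '[0,0,0,0.035,-0.06,0,0, 0,0,0,0.045,-0.12,0,0, 0,0,0,0.057,-0.18,0,0, 0,0,0,0.06,-0.24,0,0, 0,0,0,0.06,-0.30,0,0, 0,0,0,0.057,-0.36,0,0, 0,0,0,0.046,-0.42,0,0, 0,0,0,0.036,-0.47,0,0, 0,0,0,0.016,-0.53,0,0, 0,0,0,0,-0.57,0,0, 0,0,0,0,-0.57,0,0, 0,0,0,0,-0.57,0,0]';  python3 -c "
from h import *
im,C,o=snap('wrist','f2'); go((.4735,.272,.2)); t,T,_=snap('top','f2t'); crop(t,90,200,110,215,5.2,'f2c')"
```

```text
clock: 10.35
tcp_pos: [0.4732, 0.2749, 0.0943]
orientation: [-0.007, -3.14, 0.007]
contact_force: [-0.1, 1.0, 0.9]
grip_width: -0.0001
tcp [0.473  0.2754 0.0943] turn [-0.0013 -0.0005 -0.0012] shift [-0.002 -0.019 -0.528] t 10.4 F [ 0.5  0.1 -0.7] g 0.0002
```

View pics/f2.png

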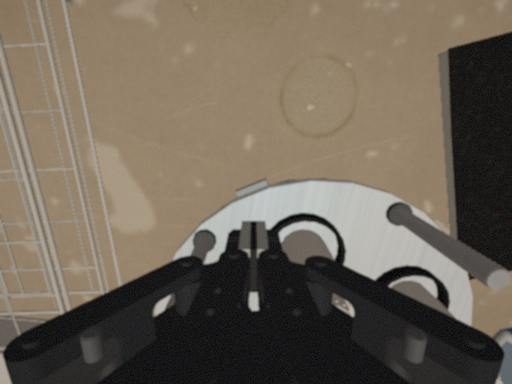

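View pics/f2c.png

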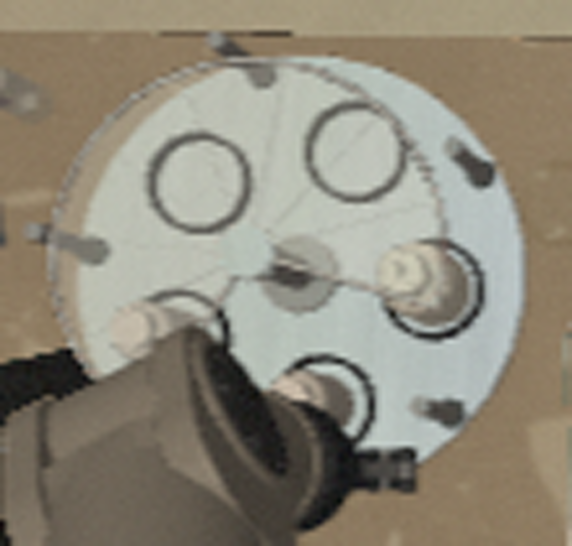

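```bash
python3 -m jog '[0,0,0,0.03,0,-0.25,0, 0,0,0,0.03,0,-0.5,0.3, 0,0,0,0,0.1,-0.6,0.8, 0,0,0,-0.13,0.12,-0.7,1, 0,0,0,-0.13,0.12,-0.7,1, 0,0,0,-0.13,0.12,-0.7,1, 0,0,0,-0.13,0.12,-0.7,1]';  python3 -c "
from h import *
im,C,o=snap('wrist','g1'); crop(im,180,340,130,290,3.5,'g1c'); go((.520,.298,.2));
print(ring(im,C,(200,310,140,240)), proj(C,[[.52,.298,.116]]))"
```

```text
clock: 11.15
tcp_pos: [0.4979, 0.2998, 0.2329]
orientation: [-0.005, -3.138, 0.009]
contact_force: [-1.1, -0.2, 0.3]
grip_width: 0.0846
tcp [0.4978 0.2997 0.2328] turn [-0.0018 -0.0012 -0.0009] shift [-0.112 -0.007  0.164] t 11.2 F [-0.3  0.2 -0.2] g 0.0855
[(array([0.6027, 0.2434]), np.float64(0.0247), np.float64(0.0015), array([215.5, 232.1])), (array([0.5434, 0.3911]), np.float64(0.0261), np.float64(0.0007), array([304.8, 202. ])), (array([0.521 , 0.2955]), np.float64(0.0309), np.float64(0.0004), array([250.9, 168.9]))] [[251.60662154 206.01994217]]
```

View pics/g1.png

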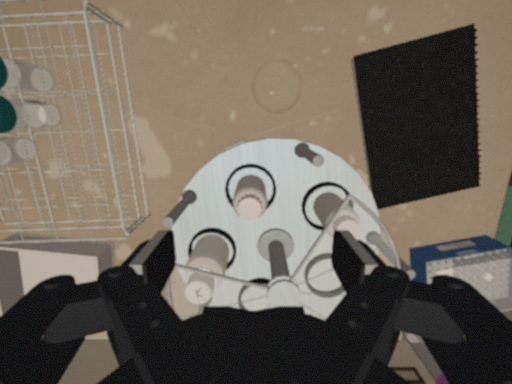

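View pics/g1c.png

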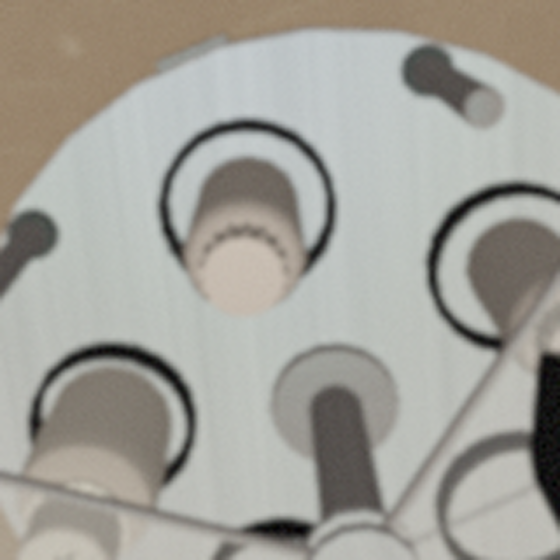

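```bash
python3 -m jog '[-0.0018,-0.001,0,-0.1235,-0.0185,0.15,0.7, -0.0018,-0.001,0,-0.1235,-0.0185,0.4,0.7, -0.0018,-0.001,0,-0.1235,-0.0185,0.6,0.7, -0.0018,-0.001,0,-0.1235,-0.0185,0.75,0.7, -0.0018,-0.001,0,-0.1235,-0.0185,0.814,0.7, -0.0018,-0.001,0,-0.1235,-0.0185,0.814,0, -0.0018,-0.001,0,-0.1235,-0.0185,0.814,0, -0.0018,-0.001,0,-0.1235,-0.0185,0.814,0, -0.0018,-0.001,0,-0.1235,-0.0185,0.814,0, -0.0018,-0.001,0,-0.1235,-0.0185,0.814,0]' 40;  python3 -c "
from h import *
im,C,o=snap('wrist','g2'); go((.520,.298,.2)); t,T,_=snap('top','g2t'); crop(t,190,300,110,200,5,'g2c')"
```

```text
clock: 12.2
tcp_pos: [0.5224, 0.2954, 0.0711]
orientation: [0.004, 3.141, 0.002]
contact_force: [-0.7, 0.1, 0.5]
grip_width: 0.0391
tcp [0.5223 0.2953 0.0708] turn [ 0.0003  0.0001 -0.0009] shift [ 0.011  0.014 -0.646] t 12.25 F [ 0.1 -0.7 -1. ] g 0.0391
```

View pics/g2.png

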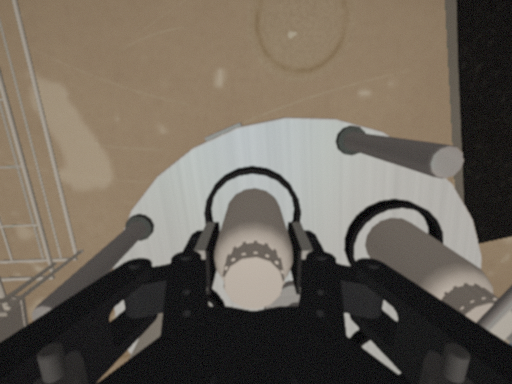

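View pics/g2c.png

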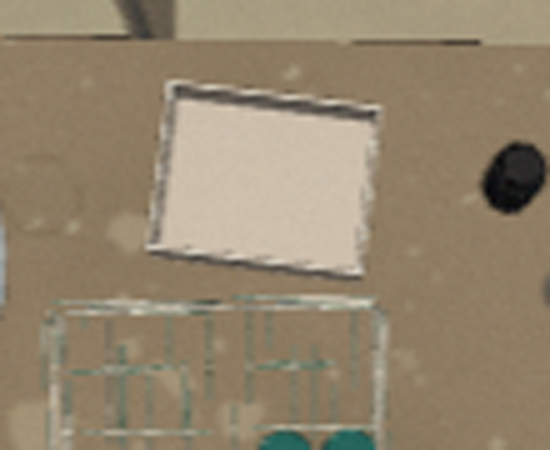

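```bash
python3 -c "
from h import *
T=cam('top'); c=np.array([(172,85),(380,107),(362,275),(148,250)])/5+[190,110]
P=plane(T,c,.045); print(P.round(4)); ce=P.mean(0); u=(P[0]+P[3]-P[1]-P[2])/2; v=(P[0]+P[1]-P[2]-P[3])/2
print(ce,np.linalg.norm(u),np.linalg.norm(v)); u/=np.linalg.norm(u);v/=np.linalg.norm(v)
print('uL',u,v, 'left',ce+.034*u+.015*v,'right',ce-.034*u-.015*v)
"; python3 -m jog '[0,0,0,0,0,-0.3,0, 0,0,0,0,0,-0.6,0, 0,0,0,0,0,-0.85,0, 0,0,0,0,0,-1,0, 0,0,0,-0.2,-0.3,-1,0, 0,0,0,-0.35,-0.55,-1,0, 0,0,0,-0.5,-0.8,-1,0, 0,0,0,-0.6,-1,-1,0, 0,0,0,-0.6,-1,-1,0, 0,0,0,-0.6,-1,-1,0]'
```

```text
[[ 0.7313  0.0641  0.045 ]
 [ 0.7178 -0.0805  0.045 ]
 [ 0.6003 -0.0691  0.045 ]
 [ 0.6158  0.0788  0.045 ]]
[ 0.66631242 -0.00170287  0.045     ] 0.14699679927229498 0.11720291489903853
uL [0.09836311 0.99515059 0.        ] [ 0.99375317 -0.11160036  0.        ] left [0.68456306 0.03045825 0.045     ] right [ 0.64806177 -0.03386398  0.045     ]
clock: 13.3
tcp_pos: [0.6433, 0.0872, 0.2708]
orientation: [0.019, 3.14, -0.005]
contact_force: [-0.2, -0.3, 0.0]
grip_width: 0.0387
```

```bash
python3 -m jog '[0,0,0,-0.024,-0.3,0,0, 0,0,0,-0.024,-0.606,0.1,0, 0,0,0,-0.024,-0.606,0.3,0, 0,0,0,-0.024,-0.606,0.55,0, 0,0,0,-0.024,-0.606,0.7,0, 0,0,0,-0.024,-0.606,0.7,0]';  python3 -c "
from h import *
im,C,o=snap('wrist','h1'); go((.648,-.034,.048))"
```

```text
clock: 13.9
tcp_pos: [0.6427, -0.0336, 0.126]
orientation: [-0.019, -3.133, 0.004]
contact_force: [-1.2, 0.7, -1.2]
grip_width: 0.039
tcp [ 0.6451 -0.0336  0.1294] turn [-0.0009 -0.0011 -0.0037] shift [-0.016 -0.001  0.407] t 13.95 F [0.5 1.8 0.2] g 0.039
```

View pics/h1.png

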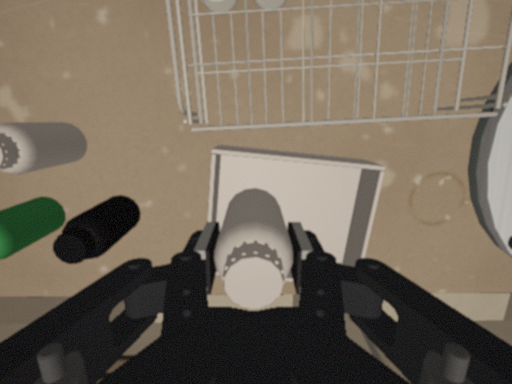

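```bash
python3 -m jog '[0,0,-0.003,-0.016,0,0.2,0, 0,0,-0.003,-0.016,0,0.35,0, 0,0,-0.003,-0.016,0,0.405,0, 0,0,-0.003,-0.016,0,0.405,0, 0,0,-0.003,-0.016,0,0.405,0.62, 0,0,-0.003,-0.016,0,0.405,0.62, 0,0,-0.003,-0.016,0,0.405,0.62, 0,0,-0.003,-0.016,0,0.1,0.62, 0,0,-0.003,-0.016,0,-0.15,0.62, 0,0,-0.003,-0.016,0,-0.35,0.62, 0,0,-0.003,-0.016,0,-0.5,0.62]';  python3 -c "
from h import *
im,C,o=snap('wrist','h2'); go((.599,-.33,.25))"
```

```text
clock: 15.05
tcp_pos: [0.6502, -0.0339, 0.2348]
orientation: [0.004, 3.139, -0.004]
contact_force: [1.0, -0.2, -0.1]
grip_width: 0.0529
tcp [ 0.6524 -0.0341  0.2392] turn [-0.0006  0.0029 -0.001 ] shift [ 0.262 -1.48  -0.053] t 15.1 F [2.1 0.1 3.2] g 0.053
```

View pics/h2.png

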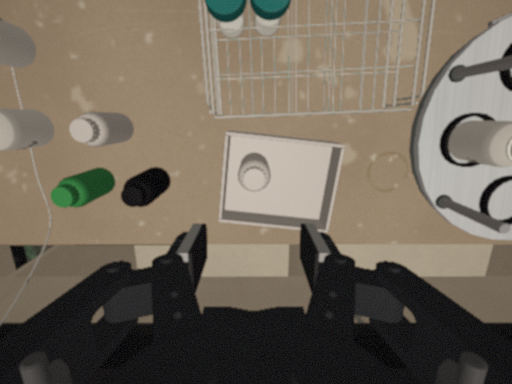

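```bash
python3 -m jog '[0,0.0029,0,0.2,-1,-0.05,0.75, 0,0.0029,0,0.2,-1,-0.05,0.75, 0,0.0029,0,0.2,-1,-0.05,0.75, 0,0.0029,0,0.2,-1,-0.05,0.75]'; python3 -m jog '[0,0,0,0.05,-0.48,0.2,0.75, 0,0,0,0.05,-0.48,0.2,0.75, 0,0,0,0.05,-0.48,0.2,0.75, 0,0,0,0.05,-0.48,0.2,0.75]'; python3 -c "
from h import *
im,C,o=snap('wrist','i1'); crop(im,180,340,130,290,3.5,'i1c'); go((.599,-.331,.047)); print(proj(C,[[.599,-.331,.1]]))"
```

```text
clock: 15.5
tcp_pos: [0.6121, -0.2309, 0.2498]
orientation: [0.004, 3.14, -0.003]
contact_force: [0.8, 0.2, 0.1]
grip_width: 0.0638
clock: 15.9
tcp_pos: [0.6004, -0.3292, 0.2095]
orientation: [0.011, 3.141, -0.004]
contact_force: [1.4, 0.8, -0.3]
grip_width: 0.064
tcp [ 0.6018 -0.3269  0.2101] turn [-0.0005  0.0005 -0.0012] shift [ 0.015 -0.019  0.815] t 15.95 F [0.2 0.6 0.2] g 0.0638
[[250.97553473 185.26582449]]
```

View pics/i1.png

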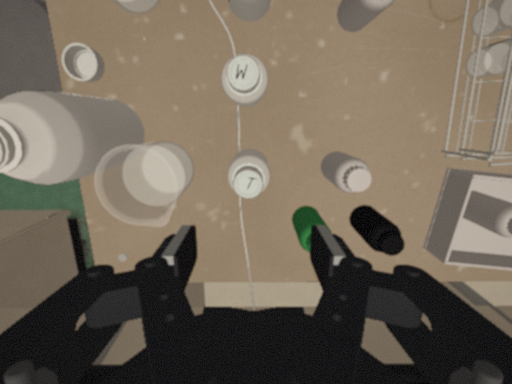

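View pics/i1c.png

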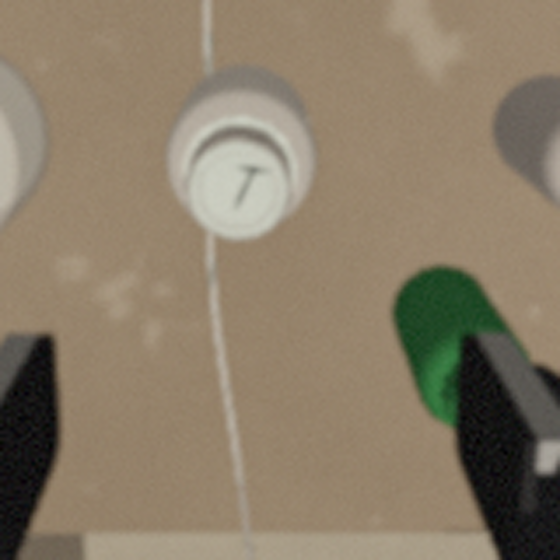

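```bash
python3 -m jog '[0,0,-0.001,0.024,-0.03,0.25,0.75, 0,0,-0.001,0.024,-0.03,0.5,0.75, 0,0,-0.001,0.024,-0.03,0.7,0.75, 0,0,-0.001,0.024,-0.03,0.815,0.75, 0,0,-0.001,0.024,-0.03,0.815,0.75, 0,0,-0.001,0.024,-0.03,0.815,0, 0,0,-0.001,0.024,-0.03,0.815,0, 0,0,-0.001,0.024,-0.03,0.815,0, 0,0,-0.001,0.024,-0.03,0.815,0]' 40; python3 -c "
from h import *
im,C,o=snap('wrist','i2'); crop(im,200,310,220,310,6,'i2c'); go((.599,-.331,.047))"
```

```text
clock: 16.85
tcp_pos: [0.5982, -0.3333, 0.0487]
orientation: [0.001, 3.138, -0.003]
contact_force: [-0.0, 0.5, 4.5]
grip_width: 0.0486
tcp [ 0.5983 -0.3333  0.0487] turn [-0.0006  0.0013 -0.0001] shift [-0.003  0.012  0.009] t 16.9 F [-0.6  0.7  5.9] g 0.0485
```

View pics/i2c.png

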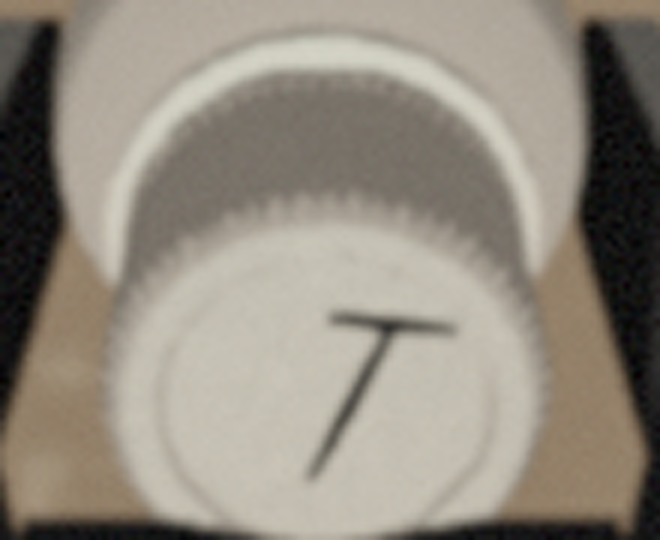

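```bash
python3 -m jog '[0,0.001,0,0,0,-0.3,0, 0,0.001,0,0,0.1,-0.7,0, 0,0.001,0,0.1,0.35,-1,0, 0,0.001,0,0.1,0.6,-1,0, 0,0.001,0,0.1,0.85,-1,0, 0,0.001,0,0.1,1,-1,0, 0,0.001,0,0.1,1,-1,0]'; python3 -m jog '[0,0,0,0.15,1,0,0, 0,0,0,0.15,1,0,0, 0,0,0,0.15,1,0,0, 0,0,0,0.15,1,0,0]'; python3 -m jog '[0,0,0,0.1,1,0,0, 0,0,0,0.1,1,0,0, 0,0,0,0.1,1,0,0, 0,0,0,0.1,1,0,0]';python3 -c "
from h import *
go((.5224,.2957,.15))"
```

```text
clock: 17.6
tcp_pos: [0.5779, -0.1283, 0.2496]
orientation: [-0.006, 3.139, 0.001]
contact_force: [0.3, 0.0, -0.7]
grip_width: 0.0487
clock: 18.0
tcp_pos: [0.5475, 0.0666, 0.2501]
orientation: [-0.005, 3.138, 0.001]
contact_force: [1.6, 0.7, -0.9]
grip_width: 0.0487
clock: 18.4
tcp_pos: [0.5265, 0.2655, 0.2507]
orientation: [-0.004, 3.138, 0.002]
contact_force: [1.0, -0.1, -1.0]
grip_width: 0.0489
tcp [0.5265 0.2655 0.2507] turn [0.0004 0.0013 0.0009] shift [0.022 0.15  0.503] t 18.4 F [ 1.  -0.1 -1. ] g 0.0489
```

```bash
python3 -m jog '[0,0.0013,0.0009,0.022,0.15,0.1,0, 0,0.0013,0.0009,0.022,0.15,0.3,0, 0,0.0013,0.0009,0.022,0.15,0.5,0, 0,0.0013,0.0009,0.022,0.15,0.6,0, 0,0.0013,0.0009,0.022,0.15,0.6,0]';python3 -c "
from h import *
go((.5224,.2957,.0805));im,C,o=snap('wrist','j1')
print(ring(im,C,(215,295,120,215),80)[-1:])"
```

```text
clock: 18.9
tcp_pos: [0.5204, 0.2943, 0.1277]
orientation: [-0.0, -3.137, 0.004]
contact_force: [-0.9, -1.3, -1.0]
grip_width: 0.0488
tcp [0.5204 0.2943 0.1277] turn [-0.0008 -0.0016 -0.    ] shift [-0.011  0.008  0.236] t 18.9 F [-0.9 -1.3 -1. ] g 0.0488
[(array([0.5213, 0.2953]), np.float64(0.031), np.float64(0.001), array([255.4, 176.5]))]
```

View pics/j1.png

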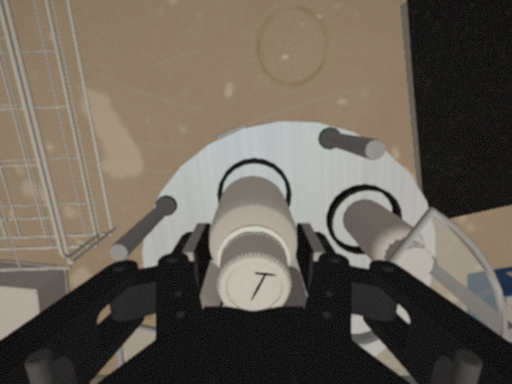

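```bash
python3 -m jog '[-0.0008,-0.0016,0,-0.011,0.007,0.08,0, -0.0008,-0.0016,0,-0.011,0.007,0.13,0, -0.0008,-0.0016,0,-0.011,0.007,0.14,0, -0.0008,-0.0016,0,-0.011,0.007,0.14,0]';python3 -c "
from h import *
go((.5225,.2955,.0805));im,C,o=snap('wrist','j2')
print(ring(im,C,(200,300,120,215),80)[-1:])"
```

```text
clock: 19.35
tcp_pos: [0.5243, 0.2965, 0.1026]
orientation: [0.001, 3.138, 0.004]
contact_force: [0.1, 0.4, -0.5]
grip_width: 0.0488
tcp [0.5243 0.2965 0.1026] turn [ 0.0008  0.0011 -0.0002] shift [ 0.009 -0.005  0.11 ] t 19.35 F [ 0.1  0.4 -0.5] g 0.0488
[(array([0.5212, 0.2954]), np.float64(0.031), np.float64(0.0012), array([250. , 179.2]))]
```

View pics/j2.png

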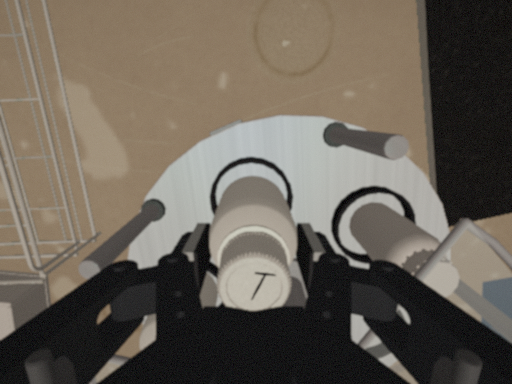

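```bash
python3 -m jog '[0,0,0,0.008,-0.005,0.04,0, 0,0,0,0.008,-0.005,0.08,0, 0,0,0,0.008,-0.005,0.11,0, 0,0,0,0.008,-0.005,0.11,0, 0,0,0,0.008,-0.005,0.11,0.8, 0,0,0,0.008,-0.005,0.11,0.8, 0,0,0,0.008,-0.005,0.11,0.8, 0,0,0,0.008,-0.005,-0.1,0.8, 0,0,0,0.008,-0.005,-0.35,0.8, 0,0,0,0.008,-0.005,-0.5,0.8, 0,0,0,0.008,-0.005,-0.5,0.8]';python3 -c "
from h import *
go((.4715,.398,.095));im,C,o=snap('wrist','j3')
print(ring(im,C,(200,300,120,215),80)[-1:])"
```

```text
clock: 20.5
tcp_pos: [0.5254, 0.2968, 0.2083]
orientation: [0.001, 3.13, 0.014]
contact_force: [1.1, -0.2, -0.1]
grip_width: 0.0681
tcp [0.5254 0.2968 0.2083] turn [ 0.0028  0.0037 -0.0003] shift [0.276 0.501 0.568] t 20.5 F [ 1.1 -0.2 -0.1] g 0.0681
[(array([0.5216, 0.2955]), np.float64(0.0311), np.float64(0.0005), array([250.8, 157.4]))]
```

View pics/j3.png

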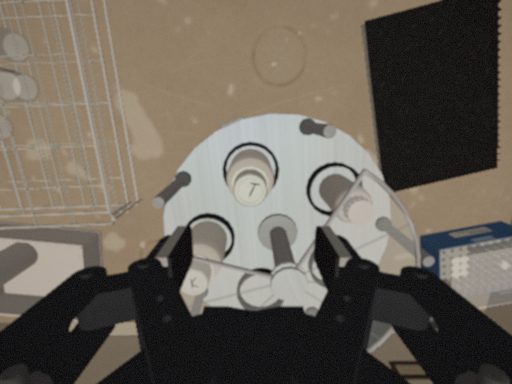

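```bash
python3 -m jog '[0.0028,0.0037,0,0.14,0.25,0,0, 0.0028,0.0037,0,0.276,0.501,0,0, 0.0028,0.0037,0,0.276,0.501,0,0, 0.0028,0.0037,0,0.276,0.501,0,0, 0.0028,0.0037,0,0.276,0.501,0.2,0, 0.0028,0.0037,0,0.276,0.501,0.42,0, 0.0028,0.0037,0,0.276,0.501,0.568,0, 0.0028,0.0037,0,0.276,0.501,0.568,0]';python3 -c "
from h import *
go((.4735,.2735,.095))"
```

```text
clock: 21.35
tcp_pos: [0.4677, 0.3927, 0.0873]
orientation: [-0.004, -3.132, 0.016]
contact_force: [0.1, -0.2, 0.2]
grip_width: 0.0003
tcp [0.4677 0.3927 0.0873] turn [-0.0033 -0.0031 -0.0008] shift [-0.03  -0.596 -0.033] t 21.35 F [ 0.1 -0.2  0.2] g 0.0003
```

```bash
python3 -m jog '[0,0,0,0.01,-0.07,-0.03,0, 0,0,0,0.015,-0.13,-0.03,0, 0,0,0,0.027,-0.19,-0.03,0, 0,0,0,0.03,-0.25,-0.03,0, 0,0,0,0.03,-0.31,-0.03,0, 0,0,0,0.027,-0.37,-0.03,0, 0,0,0,0.016,-0.43,-0.03,0, 0,0,0,0.006,-0.49,-0.03,0, 0,0,0,-0.014,-0.55,-0.03,0, 0,0,0,-0.03,-0.59,-0.03,0, 0,0,0,-0.03,-0.59,-0.03,0, 0,0,0,-0.03,-0.59,-0.03,0]'; python3 -m jog '[0,0,0,0.03,0,-0.25,0, 0,0,0,0.03,0,-0.5,0.3, 0,0,0,0,0.1,-0.6,0.8, 0,0,0,-0.13,0.12,-0.7,1, 0,0,0,-0.13,0.12,-0.7,1, 0,0,0,-0.13,0.12,-0.7,1, 0,0,0,-0.13,0.12,-0.7,1]';  python3 -c "
from h import *
im,C,o=snap('wrist','k1'); crop(im,180,340,130,290,3.5,'k1c'); go((.520,.298,.2));
print(ring(im,C,(200,310,140,240)), proj(C,[[.5225,.296,.116]]))"
```

```text
clock: 22.55
tcp_pos: [0.4735, 0.2745, 0.0943]
orientation: [-0.005, -3.131, 0.017]
contact_force: [-1.1, 0.0, 0.5]
grip_width: -0.0002
clock: 23.25
tcp_pos: [0.4995, 0.2996, 0.2324]
orientation: [-0.004, -3.129, 0.019]
contact_force: [-1.1, -0.6, 0.2]
grip_width: 0.0846
tcp [0.4995 0.2996 0.2324] turn [-0.0039 -0.004  -0.0008] shift [-0.104 -0.006  0.161] t 23.3 F [-0.2 -0.  -0.2] g 0.0851
[(array([0.6034, 0.2431]), np.float64(0.0255), np.float64(0.0014), array([216. , 232.3])), (array([0.5432, 0.3879]), np.float64(0.023), np.float64(0.0008), array([305.7, 203. ])), (array([0.5209, 0.2955]), np.float64(0.0308), np.float64(0.0004), array([253.4, 169.2]))] [[250.54442482 207.92493523]]
```

View pics/k1.png

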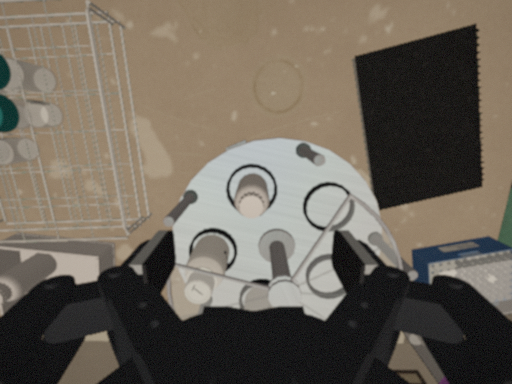

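View pics/k1c.png

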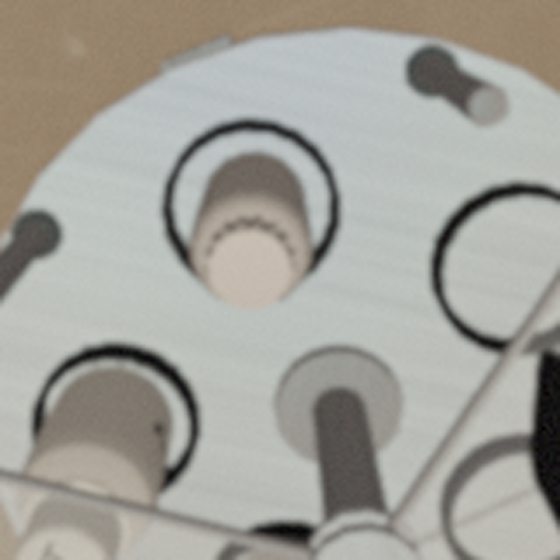

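```bash
python3 -m jog '[-0.0039,-0.004,-0.001,-0.1085,-0.0145,0.15,0.7, -0.0039,-0.004,-0.001,-0.1085,-0.0145,0.4,0.7, -0.0039,-0.004,-0.001,-0.1085,-0.0145,0.6,0.7, -0.0039,-0.004,-0.001,-0.1085,-0.0145,0.75,0.7, -0.0039,-0.004,-0.001,-0.1085,-0.0145,0.812,0.7, -0.0039,-0.004,-0.001,-0.1085,-0.0145,0.812,0, -0.0039,-0.004,-0.001,-0.1085,-0.0145,0.812,0, -0.0039,-0.004,-0.001,-0.1085,-0.0145,0.812,0, -0.0039,-0.004,-0.001,-0.1085,-0.0145,0.812,0]' 40;  python3 -c "
from h import *
im,C,o=snap('wrist','k2'); go((.520,.298,.2)); t,T,_=snap('top','k2t'); crop(t,190,300,110,200,5,'k2c')"
```

```text
clock: 24.2
tcp_pos: [0.52, 0.2952, 0.0713]
orientation: [-0.001, 3.139, 0.003]
contact_force: [-0.2, 0.1, -0.2]
grip_width: 0.0392
tcp [0.5198 0.2951 0.0711] turn [0.0005 0.0006 0.0002] shift [-0.002  0.015 -0.644] t 24.25 F [ 0.5  1.1 -1.1] g 0.039
```

View pics/k2.png

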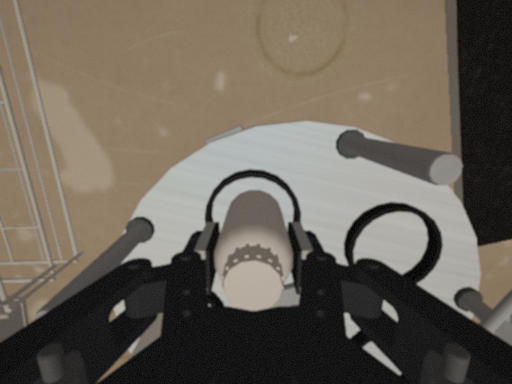

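View pics/k2c.png

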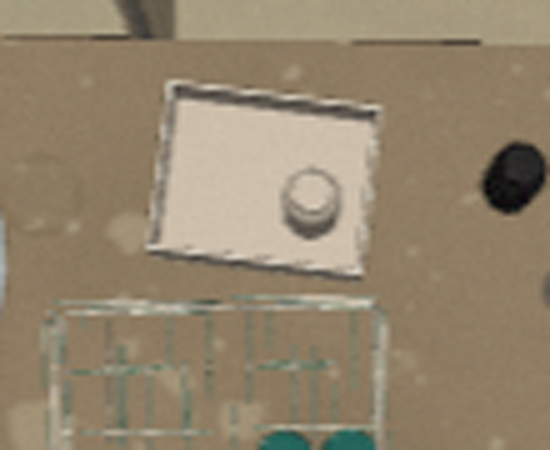

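```bash
python3 -m jog '[0,0,0,0,0,-0.3,0, 0,0,0,0,0,-0.6,0, 0,0,0,0,0,-0.85,0, 0,0,0,-0.1,-0.1,-1,0, 0,0,0,-0.25,-0.3,-1,0, 0,0,0,-0.4,-0.55,-1,0, 0,0,0,-0.6,-0.8,-1,0, 0,0,0,-0.7,-1,-1,0, 0,0,0,-0.7,-1,-1,0, 0,0,0,-0.7,-1,-1,0]'; python3 -c "
from h import *
go((.6846,.0305,.12))"
```

```text
clock: 25.3
tcp_pos: [0.661, 0.0891, 0.2713]
orientation: [0.011, 3.139, -0.002]
contact_force: [-0.5, -0.6, -0.1]
grip_width: 0.0389
tcp [0.661  0.0891 0.2713] turn [-0.0004  0.0009 -0.0022] shift [-0.118 -0.291  0.757] t 25.3 F [-0.5 -0.6 -0.1] g 0.0389
```

```bash
python3 -m jog '[0,0,-0.002,-0.118,-0.291,0.1,0, 0,0,-0.002,-0.118,-0.291,0.35,0, 0,0,-0.002,-0.118,-0.291,0.55,0, 0,0,-0.002,-0.118,-0.291,0.72,0, 0,0,-0.002,-0.118,-0.291,0.757,0, 0,0,-0.002,-0.118,-0.291,0.757,0]'; python3 -c "
from h import *
im,C,o=snap('wrist','l1');go((.6846,.0305,.049))"
```

```text
clock: 25.9
tcp_pos: [0.6839, 0.0319, 0.1195]
orientation: [-0.002, 3.141, -0.002]
contact_force: [0.2, 1.0, -0.1]
grip_width: 0.0389
tcp [0.6852 0.0316 0.1213] turn [-0.0003  0.0013  0.0002] shift [ 0.005 -0.005  0.362] t 25.95 F [0.2 0.7 0.2] g 0.0394
```

View pics/l1.png

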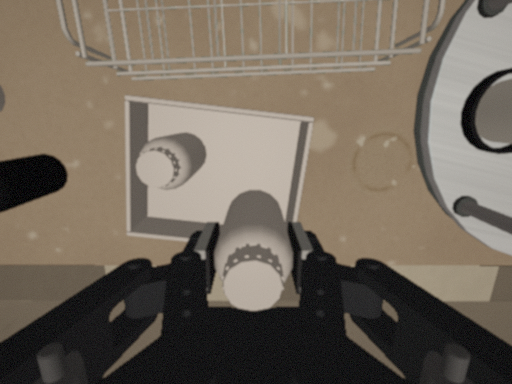

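```bash
python3 -c "
from h import *
C=cam('wrist',r.get_obs()); print(proj(C,[[.6852,.0316,.004],[.6852,.0516,.004]]), plane(C,[(126,98),(312,121),(128,235)],.045))"; python3 -m jog '[0,0,0,0.005,-0.005,0.18,0, 0,0,0,0.005,-0.005,0.32,0, 0,0,0,0.005,-0.005,0.362,0, 0,0,0,0.005,-0.005,0.362,0, 0,0,0,0.005,-0.005,0.362,0.62, 0,0,0,0.005,-0.005,0.362,0.62, 0,0,0,0.005,-0.005,0.362,0.62, 0,0,0,0.005,-0.005,0.05,0.62, 0,0,0,0.005,-0.005,-0.2,0.62, 0,0,0,0.005,-0.005,-0.4,0.62, 0,0,0,0.005,-0.005,-0.6,0.75]'; python3 -c "
from h import *
im,C,o=snap('wrist','l2');go((.6846,.0305,.049))"
```

```text
[[252.64596479 184.20141931]
 [272.40390694 184.20744742]] [[ 0.6052876  -0.06737988  0.045     ]
 [ 0.62268946  0.07918791  0.045     ]
 [ 0.72201842 -0.0805138   0.045     ]]
clock: 27.05
tcp_pos: [0.6843, 0.0305, 0.2454]
orientation: [-0.001, 3.134, -0.001]
contact_force: [1.0, -0.2, 0.6]
grip_width: 0.0637
tcp [0.6878 0.0303 0.2532] turn [0.0004 0.0058 0.    ] shift [ 0.035 -0.     1.021] t 27.1 F [ 3.3 -0.6  5.8] g 0.0638
```

View pics/l2.png

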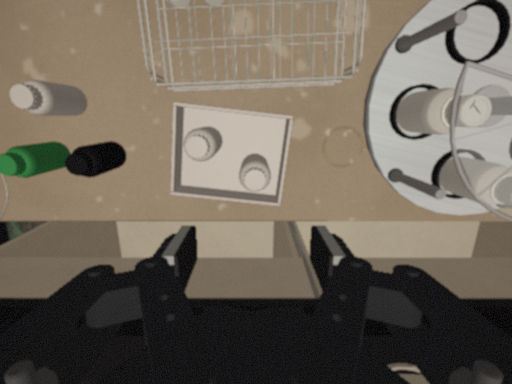

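```bash
python3 -m jog '[0,0.004,0,0.5,-1,0,0.75, 0,0.004,0,0.5,-1,0,0.75, 0,0.004,0,0.5,-1,0,0.75, 0,0.004,0,0.5,-1,0,0.75, 0,0.004,0,0.5,-1,0,0.75]'; python3 -m jog '[0,0,0,0.45,-0.82,0.2,0.75, 0,0,0,0.45,-0.82,0.2,0.75, 0,0,0,0.45,-0.82,0.2,0.75, 0,0,0,0.45,-0.82,0.2,0.75, 0,0,0,0.45,-0.82,0.2,0.75]'; python3 -c "
from h import *
im,C,o=snap('wrist','m1'); crop(im,180,340,130,290,3.5,'m1c'); go((.496,-.3335,.047)); print(proj(C,[[.496,-.3335,.1]]))"
```

```text
clock: 27.6
tcp_pos: [0.5851, -0.1757, 0.2525]
orientation: [0.011, 3.135, -0.001]
contact_force: [0.5, -0.4, -0.0]
grip_width: 0.0642
clock: 28.1
tcp_pos: [0.4882, -0.3465, 0.212]
orientation: [0.029, 3.137, -0.007]
contact_force: [0.1, 0.3, -0.4]
grip_width: 0.0643
tcp [ 0.4912 -0.343   0.2123] turn [-0.0007  0.0018 -0.0047] shift [-0.019  0.05   0.826] t 28.15 F [ 1.3  1.3 -0.4] g 0.0641
[[266.16166887 192.8870007 ]]
```

View pics/m1.png

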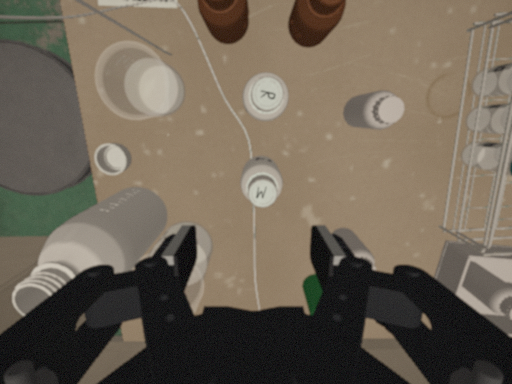

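View pics/m1c.png

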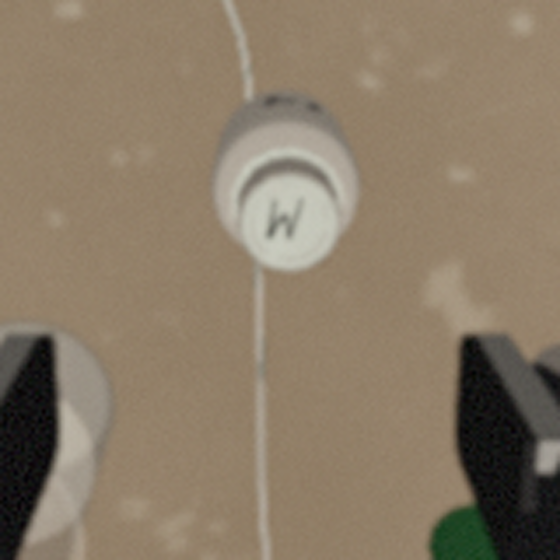

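```bash
python3 -m jog '[0,0,-0.0047,-0.024,0.035,0.25,0.75, 0,0,-0.0047,-0.024,0.035,0.5,0.75, 0,0,-0.0047,-0.024,0.035,0.7,0.75, 0,0,-0.0047,-0.024,0.035,0.826,0.75, 0,0,-0.0047,-0.024,0.035,0.826,0.75, 0,0,-0.0047,-0.024,0.035,0.826,0, 0,0,-0.0047,-0.024,0.035,0.826,0, 0,0,-0.0047,-0.024,0.035,0.826,0, 0,0,-0.0047,-0.024,0.035,0.826,0]' 40; python3 -c "
from h import *
im,C,o=snap('wrist','m2'); crop(im,200,310,220,310,6,'m2c'); go((.599,-.331,.047))"
```

```text
clock: 29.05
tcp_pos: [0.4978, -0.3367, 0.0484]
orientation: [-0.0, 3.134, -0.005]
contact_force: [-0.3, -0.1, -1.3]
grip_width: 0.0487
tcp [ 0.4977 -0.3367  0.0481] turn [-0.0009  0.0024  0.0001] shift [-0.507  0.028  0.009] t 29.1 F [0.4 1.2 2.9] g 0.0489
```

View pics/m2c.png

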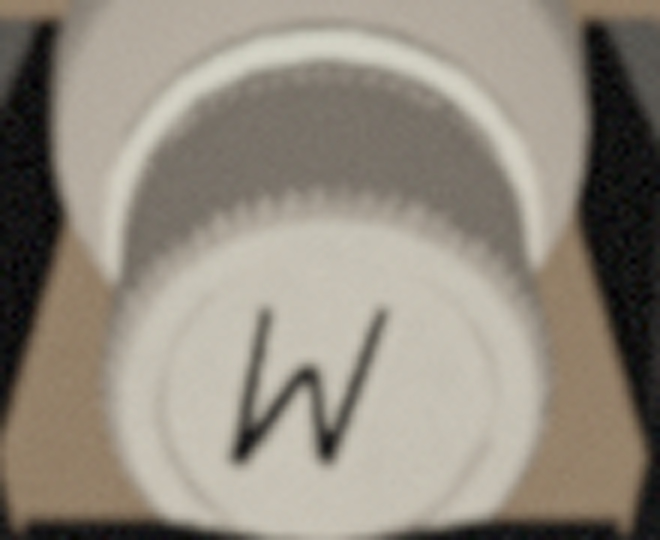

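```bash
python3 -m jog '[0,0.002,0,0,0,-0.3,0, 0,0.002,0,0,0.1,-0.7,0, 0,0.002,0,-0.05,0.35,-1,0, 0,0.002,0,-0.05,0.6,-1,0, 0,0.002,0,-0.05,0.85,-1,0, 0,0.002,0,-0.05,1,-1,0, 0,0.002,0,-0.05,1,-1,0]'; python3 -m jog '[0,0,0,-0.04,1,0,0, 0,0,0,-0.04,1,0,0, 0,0,0,-0.04,1,0,0, 0,0,0,-0.04,1,0,0]'; python3 -m jog '[0,0,0,-0.04,1,0,0, 0,0,0,-0.04,1,0,0, 0,0,0,-0.04,1,0,0, 0,0,0,-0.04,1,0,0]';python3 -c "
from h import *
go((.523,.2955,.13))"
```

```text
clock: 29.8
tcp_pos: [0.5066, -0.1318, 0.249]
orientation: [-0.007, 3.138, -0.002]
contact_force: [0.2, 0.5, -0.1]
grip_width: 0.0487
clock: 30.2
tcp_pos: [0.5132, 0.0655, 0.2495]
orientation: [-0.006, 3.137, -0.001]
contact_force: [2.0, -0.7, -0.1]
grip_width: 0.0488
clock: 30.6
tcp_pos: [0.5201, 0.2655, 0.25]
orientation: [-0.005, 3.136, 0.0]
contact_force: [1.2, -0.0, -0.4]
grip_width: 0.0487
tcp [0.5201 0.2655 0.25  ] turn [0.     0.0017 0.0011] shift [-0.012  0.15   0.6  ] t 30.6 F [ 1.2 -0.  -0.4] g 0.0487
```

```bash
python3 -m jog '[0,0.0017,0.0011,-0.015,0.15,0.1,0, 0,0.0017,0.0011,-0.015,0.15,0.3,0, 0,0.0017,0.0011,-0.015,0.15,0.5,0, 0,0.0017,0.0011,-0.015,0.15,0.6,0, 0,0.0017,0.0011,-0.015,0.15,0.7,0, 0,0.0017,0.0011,-0.015,0.15,0.7,0, 0,0.0017,0.0011,-0.015,0.15,0.7,0]';python3 -c "
from h import *
go((.523,.2955,.0797));im,C,o=snap('wrist','n1')
print(ring(im,C,(205,300,120,215),80)[-1:])"
```

```text
clock: 31.3
tcp_pos: [0.5239, 0.2955, 0.1106]
orientation: [-0.0, -3.142, 0.0]
contact_force: [-0.1, 0.0, -0.4]
grip_width: 0.0483
tcp [0.5239 0.2955 0.1106] turn [-0.     -0.     -0.0001] shift [0.005 0.    0.154] t 31.3 F [-0.1  0.  -0.4] g 0.0483
[(array([0.5212, 0.2954]), np.float64(0.0309), np.float64(0.0011), array([252.6, 177.2]))]
```

View pics/n1.png

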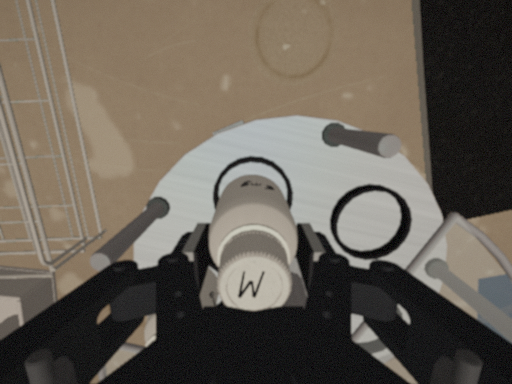

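```bash
python3 -m jog '[0,0,0,0.004,0,0.05,0, 0,0,0,0.004,0,0.1,0, 0,0,0,0.004,0,0.154,0, 0,0,0,0.004,0,0.154,0, 0,0,0,0.004,0,0.154,0.8, 0,0,0,0.004,0,0.154,0.8, 0,0,0,0.004,0,0.154,0.8, 0,0,0,0.004,0,-0.05,0.8, 0,0,0,0.004,0,-0.3,0.8, 0,0,0,0.004,0,-0.45,0.8, 0,0,0,0.004,0,-0.45,0.8]';python3 -c "
from h import *
go((.4715,.398,.095));im,C,o=snap('wrist','n2')
print(ring(im,C,(200,300,120,215),80)[-1:])"
```

```text
clock: 32.45
tcp_pos: [0.5264, 0.2972, 0.2069]
orientation: [0.001, 3.132, 0.011]
contact_force: [0.2, 0.5, -0.1]
grip_width: 0.0682
tcp [0.5264 0.2972 0.2069] turn [ 0.0022  0.0029 -0.0002] shift [0.28 0.5  0.56] t 32.45 F [ 0.2  0.5 -0.1] g 0.0682
[(array([0.5217, 0.2955]), np.float64(0.0312), np.float64(0.0005), array([251.8, 157.3]))]
```

View pics/n2.png

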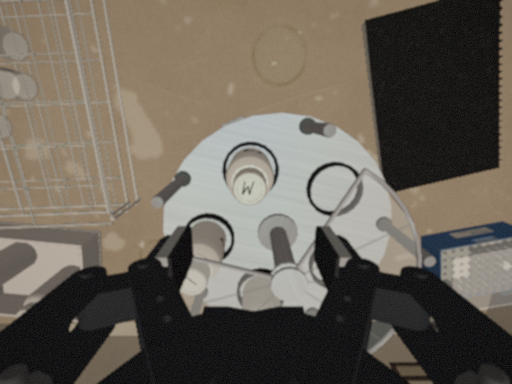

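Bottle W stands in its ring (around pixel 250,170). Third push.

```bash
python3 -m jog '[0.0022,0.0029,0,0.14,0.25,0,0, 0.0022,0.0029,0,0.28,0.5,0,0, 0.0022,0.0029,0,0.28,0.5,0,0, 0.0022,0.0029,0,0.28,0.5,0,0, 0.0022,0.0029,0,0.28,0.5,0.2,0, 0.0022,0.0029,0,0.28,0.5,0.4,0, 0.0022,0.0029,0,0.28,0.5,0.54,0, 0.0022,0.0029,0,0.28,0.5,0.54,0]';python3 -c "
from h import *
go((.4735,.2735,.095))"
```

```text
clock: 33.3
tcp_pos: [0.4678, 0.3927, 0.0916]
orientation: [-0.003, -3.132, 0.016]
contact_force: [-0.1, 0.2, -0.6]
grip_width: -0.0001
tcp [0.4678 0.3927 0.0916] turn [-0.0032 -0.003  -0.0007] shift [-0.029 -0.596 -0.011] t 33.3 F [-0.1  0.2 -0.6] g -0.0001
```

```bash
python3 -m jog '[0,0,0,0.01,-0.07,-0.015,0, 0,0,0,0.015,-0.13,-0.015,0, 0,0,0,0.027,-0.19,-0.015,0, 0,0,0,0.03,-0.25,-0.015,0, 0,0,0,0.03,-0.31,-0.015,0, 0,0,0,0.027,-0.37,-0.015,0, 0,0,0,0.016,-0.43,-0.015,0, 0,0,0,0.006,-0.49,-0.015,0, 0,0,0,-0.014,-0.55,-0.015,0, 0,0,0,-0.03,-0.59,-0.015,0, 0,0,0,-0.03,-0.59,-0.015,0, 0,0,0,-0.03,-0.59,-0.015,0]'; python3 -m jog '[0,0,0,0.03,0,-0.25,0, 0,0,0,0.03,0,-0.5,0.3, 0,0,0,0,0,-0.75,0.75, 0,0,0,0,0,-0.8,0.75, 0,0,0,0,0,-0.8,0.75]';  python3 -c "
from h import *
im,C,o=snap('wrist','p1'); go((.402,-.327,.22));
print(ring(im,C,(230,340,140,260)))"
```

```text
clock: 34.5
tcp_pos: [0.4736, 0.2745, 0.0955]
orientation: [-0.004, -3.132, 0.016]
contact_force: [-1.0, 0.6, -0.4]
grip_width: -0.0001
clock: 35.0
tcp_pos: [0.4761, 0.2776, 0.2577]
orientation: [-0.003, -3.135, 0.011]
contact_force: [-0.8, 0.9, -0.8]
grip_width: 0.0583
tcp [0.4748 0.2768 0.2554] turn [-0.0031 -0.003  -0.0005] shift [ 0.357 -3.018  0.21 ] t 35.05 F [-0.   1.  -0.2] g 0.0636
[(array([0.6059, 0.2444]), np.float64(0.0263), np.float64(0.001), array([241.1, 242.6])), (array([0.5942, 0.3906]), np.float64(0.0175), np.float64(0.0045), array([334.5, 245.3])), (array([0.5907, 0.3655]), np.float64(0.021), np.float64(0.0055), array([312.4, 245.2])), (array([0.5214, 0.2947]), np.float64(0.031), np.float64(0.0007), array([269.4, 212.9])), (array([0.5433, 0.3942]), np.float64(0.0295), np.float64(0.001), array([322.8, 204.4])), (array([0.5205, 0.2946]), np.float64(0.0307), np.float64(0.0004), array([263.6, 180.9]))]
```

View pics/p1.png

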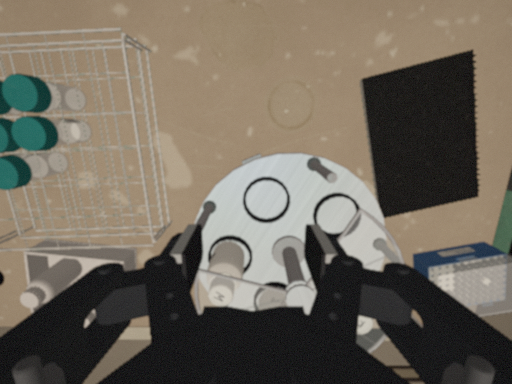

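```bash
python3 -m jog '[-0.003,-0.003,0,-0.05,-1,0,0.75, -0.003,-0.003,0,-0.05,-1,0,0.75, -0.003,-0.003,0,-0.05,-1,0,0.75, -0.003,-0.003,0,-0.05,-1,0,0.75]'; python3 -m jog '[0,0,0,0,-1,0,0.75, 0,0,0,0,-1,0,0.75, 0,0,0,0,-1,0,0.75, 0,0,0,0,-1,0,0.75]'; python3 -m jog '[0,0,0,0.37,-1,0.18,0.75, 0,0,0,0.37,-1,0.18,0.75, 0,0,0,0.37,-1,0.18,0.75, 0,0,0,0.37,-1,0.18,0.75,0,0,0,0.37,-1,0.18,0.75,0,0,0,0.37,-1,0.18,0.75]'; python3 -c "
from h import *
im,C,o=snap('wrist','q1'); crop(im,180,340,130,290,3.5,'q1c'); go((.402,-.327,.047)); print(proj(C,[[.402,-.327,.1]]))"
```

```text
clock: 35.45
tcp_pos: [0.4827, 0.0749, 0.2549]
orientation: [-0.001, -3.137, 0.003]
contact_force: [0.9, 0.4, -0.1]
grip_width: 0.0641
clock: 35.85
tcp_pos: [0.4808, -0.1245, 0.253]
orientation: [0.001, -3.134, 0.003]
contact_force: [1.6, 0.3, 0.8]
grip_width: 0.0639
clock: 36.45
tcp_pos: [0.4032, -0.3265, 0.2154]
orientation: [-0.009, -3.128, 0.002]
contact_force: [-0.6, 0.7, -0.3]
grip_width: 0.0639
tcp [ 0.4047 -0.3245  0.2158] turn [-0.0001 -0.004  -0.0008] shift [ 0.003 -0.012  0.844] t 36.5 F [ 1.2  1.  -0.1] g 0.0641
[[252.25719771 185.54091347]]
```

View pics/q1.png

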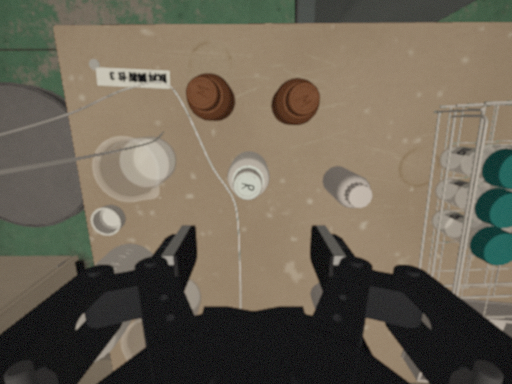

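View pics/q1c.png

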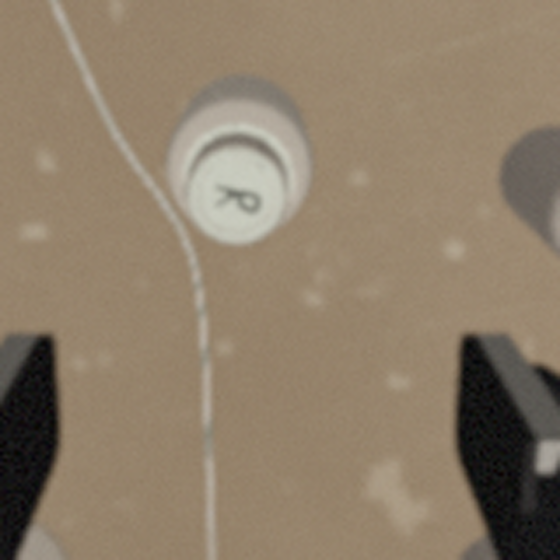

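```bash
python3 -m jog '[0,-0.004,0,0.0135,-0.0275,0.25,0.75, 0,-0.004,0,0.0135,-0.0275,0.5,0.75, 0,-0.004,0,0.0135,-0.0275,0.7,0.75, 0,-0.004,0,0.0135,-0.0275,0.844,0.75, 0,-0.004,0,0.0135,-0.0275,0.844,0.75, 0,-0.004,0,0.0135,-0.0275,0.844,0, 0,-0.004,0,0.0135,-0.0275,0.844,0, 0,-0.004,0,0.0135,-0.0275,0.844,0, 0,-0.004,0,0.0135,-0.0275,0.844,0]' 40; python3 -c "
from h import *
im,C,o=snap('wrist','q2'); crop(im,200,310,220,310,6,'q2c'); go((.599,-.331,.047))"
```

```text
clock: 37.4
tcp_pos: [0.4007, -0.3302, 0.0482]
orientation: [0.003, 3.139, -0.002]
contact_force: [-0.5, 0.5, -1.3]
grip_width: 0.0487
tcp [ 0.4006 -0.3302  0.048 ] turn [-0.0003  0.0006 -0.0007] shift [-0.992 -0.002  0.007] t 37.45 F [ 0.6 -0.4 -1.1] g 0.0487
```

View pics/q2c.png

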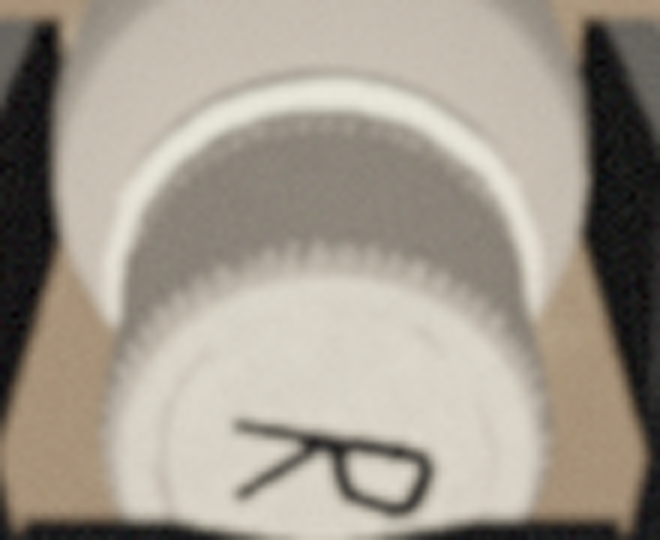

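```bash
python3 -m jog '[0,0,0,0,0,-0.3,0, 0,0,0,0,0.1,-0.7,0, 0,0,0,-0.2,0.35,-1,0, 0,0,0,-0.3,0.6,-1,0, 0,0,0,-0.4,0.85,-1,0, 0,0,0,-0.4,1,-1,0, 0,0,0,-0.4,1,-1,0]'; python3 -m jog '[0,0,0,-0.15,1,0,0, 0,0,0,-0.15,1,0,0, 0,0,0,-0.15,1,0,0, 0,0,0,-0.15,1,0,0]'; python3 -m jog '[0,0,0,-0.08,1,0,0, 0,0,0,-0.08,1,0,0, 0,0,0,-0.08,1,0,0, 0,0,0,-0.08,1,0,0]';python3 -c "
from h import *
go((.5188,.2955,.11))"
```

```text
clock: 38.15
tcp_pos: [0.4815, -0.1273, 0.2493]
orientation: [0.001, 3.138, -0.0]
contact_force: [1.1, -0.1, -1.1]
grip_width: 0.0487
clock: 38.55
tcp_pos: [0.5106, 0.0694, 0.25]
orientation: [0.002, 3.137, 0.001]
contact_force: [0.5, -0.2, -0.4]
grip_width: 0.049
clock: 38.95
tcp_pos: [0.5263, 0.2687, 0.2507]
orientation: [0.002, 3.136, 0.002]
contact_force: [2.0, -0.3, -0.3]
grip_width: 0.0489
tcp [0.5263 0.2687 0.2507] turn [ 0.0003  0.0017 -0.0004] shift [0.041 0.133 0.704] t 38.95 F [ 2.  -0.3 -0.3] g 0.0489
```

```bash
python3 -m jog '[0,0.0017,0,0.038,0.135,0.1,0, 0,0.0017,0,0.038,0.135,0.3,0, 0,0.0017,0,0.038,0.135,0.5,0, 0,0.0017,0,0.038,0.135,0.6,0, 0,0.0017,0,0.038,0.135,0.7,0, 0,0.0017,0,0.038,0.135,0.7,0, 0,0.0017,0,0.038,0.135,0.7,0]';python3 -c "
from h import *
go((.5188,.2955,.0797));im,C,o=snap('wrist','s1')
print(ring(im,C,(205,300,120,215),80)[-1:])"
```

```text
clock: 39.65
tcp_pos: [0.5196, 0.2958, 0.1113]
orientation: [-0.002, -3.142, -0.002]
contact_force: [0.1, -0.1, -1.1]
grip_width: 0.0484
tcp [0.5196 0.2958 0.1113] turn [ 0.0003 -0.     -0.0005] shift [ 0.004 -0.002  0.158] t 39.65 F [ 0.1 -0.1 -1.1] g 0.0484
[(array([0.5211, 0.2953]), np.float64(0.0309), np.float64(0.0012), array([251.4, 182.4]))]
```

View pics/s1.png

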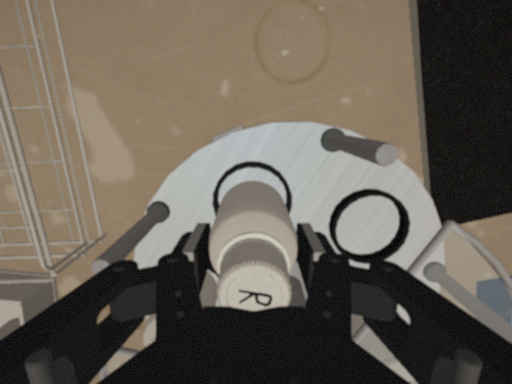

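```bash
python3 -m jog '[0,0,0,0.003,-0.002,0.05,0, 0,0,0,0.003,-0.002,0.1,0, 0,0,0,0.003,-0.002,0.156,0, 0,0,0,0.003,-0.002,0.156,0, 0,0,0,0.003,-0.002,0.156,0.8, 0,0,0,0.003,-0.002,0.156,0.8, 0,0,0,0.003,-0.002,0.156,0.8, 0,0,0,0.003,-0.002,-0.05,0.8, 0,0,0,0.003,-0.002,-0.3,0.8, 0,0,0,0.003,-0.002,-0.45,0.8, 0,0,0,0.003,-0.002,-0.45,0.8]';python3 -c "
from h import *
go((.4715,.398,.095));im,C,o=snap('wrist','s2')
print(ring(im,C,(200,300,120,215),80)[-1:])"
```

```text
clock: 40.8
tcp_pos: [0.5224, 0.2971, 0.2076]
orientation: [0.003, 3.132, 0.013]
contact_force: [-0.6, 0.4, 0.4]
grip_width: 0.0681
tcp [0.5224 0.2971 0.2076] turn [ 0.0026  0.0029 -0.0006] shift [0.261 0.5   0.565] t 40.8 F [-0.6  0.4  0.4] g 0.0681
[(array([0.5216, 0.2956]), np.float64(0.0312), np.float64(0.0005), array([250.8, 160.9]))]
```

View pics/s2.png

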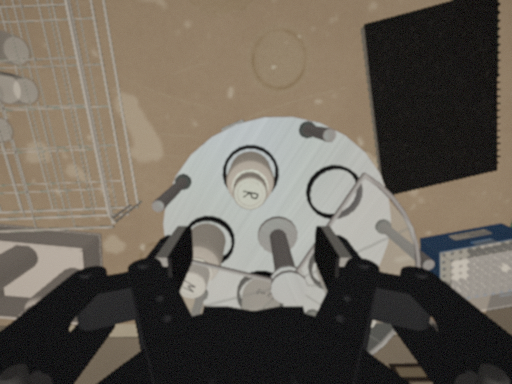

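R stands in its ring. Last push: the empty pocket at (333,190) comes to the opening.

```bash
python3 -m jog '[0.0024,0.0029,0,0.14,0.25,0,0, 0.0024,0.0029,0,0.26,0.5,0,0, 0.0024,0.0029,0,0.26,0.5,0,0, 0.0024,0.0029,0,0.26,0.5,0,0, 0.0024,0.0029,0,0.26,0.5,0.2,0, 0.0024,0.0029,0,0.26,0.5,0.4,0, 0.0024,0.0029,0,0.26,0.5,0.545,0, 0.0024,0.0029,0,0.26,0.5,0.545,0]';python3 -c "
from h import *
go((.4735,.2735,.095))"
```

```text
clock: 41.65
tcp_pos: [0.4681, 0.3926, 0.0915]
orientation: [-0.006, -3.132, 0.015]
contact_force: [-0.3, -1.2, -0.4]
grip_width: 0.0001
tcp [0.4681 0.3926 0.0915] turn [-0.003  -0.0029 -0.0012] shift [-0.029 -0.596 -0.012] t 41.65 F [-0.3 -1.2 -0.4] g 0.0001
```

```bash
python3 -m jog '[0,0,0,0.01,-0.07,-0.015,0, 0,0,0,0.015,-0.13,-0.015,0, 0,0,0,0.027,-0.19,-0.015,0, 0,0,0,0.03,-0.25,-0.015,0, 0,0,0,0.03,-0.31,-0.015,0, 0,0,0,0.027,-0.37,-0.015,0, 0,0,0,0.016,-0.43,-0.015,0, 0,0,0,0.006,-0.49,-0.015,0, 0,0,0,-0.014,-0.55,-0.015,0, 0,0,0,-0.03,-0.59,-0.015,0, 0,0,0,-0.03,-0.59,-0.015,0, 0,0,0,-0.03,-0.59,-0.015,0]'; python3 -m jog '[0,0,0,0.03,0,-0.25,0, 0,0,0,0.03,0,-0.5,0.3, 0,0,0,0,0,-0.75,0.75, 0,0,0,0.1,0,-1,0.75, 0,0,0,0.1,0,-1,0.75, 0,0,0,0.1,0,-1,0.75]';  python3 -m jog '[0,0,0,0,0,-0.5,0.75, 0,0,0,0,0,-0.5,0.75, 0,0,0,0,0,-0.5,0.75, 0,0,0,0,0,-0.5,0.75, 0,0,0,0,0,-0.5,0.75, 0,0,0,0,0,-0.5,0.75]'; python3 -c "
from h import *
im,C,o=snap('wrist','u1'); go((.5,.3,.35));
print(ring(im,C,(220,340,140,260)))
t,T,_=snap('top','u2'); crop(t,90,200,110,215,5.2,'u2c'); s,S,_=snap('scene','u3'); crop(s,100,430,100,350,2.4,'u3c')"
```

```text
clock: 42.85
tcp_pos: [0.4736, 0.2743, 0.0954]
orientation: [-0.007, -3.132, 0.016]
contact_force: [0.4, -0.6, -0.9]
grip_width: 0.0004
clock: 43.45
tcp_pos: [0.4554, 0.2776, 0.2969]
orientation: [-0.004, -3.134, 0.012]
contact_force: [-0.6, 0.0, -0.4]
grip_width: 0.0639
clock: 44.05
tcp_pos: [0.4554, 0.278, 0.3945]
orientation: [-0.004, -3.131, 0.016]
contact_force: [0.2, 1.1, 0.1]
grip_width: 0.0641
tcp [0.4556 0.278  0.3949] turn [-0.0031 -0.0033 -0.0008] shift [-0.224  0.112  0.221] t 44.1 F [ 0.3 -0.9 -0.3] g 0.0641
[(array([0.6376, 0.4115]), np.float64(0.0294), np.float64(0.0071), array([318.9, 246.1]))]
```

View pics/u1.png

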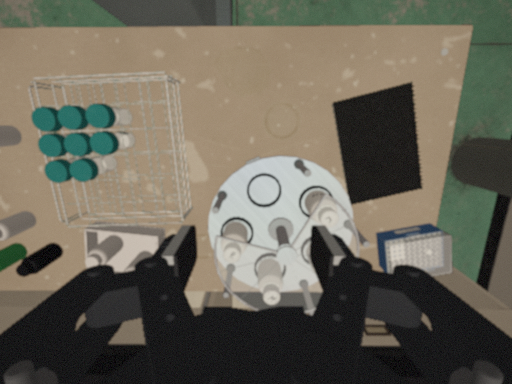

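View pics/u2.png

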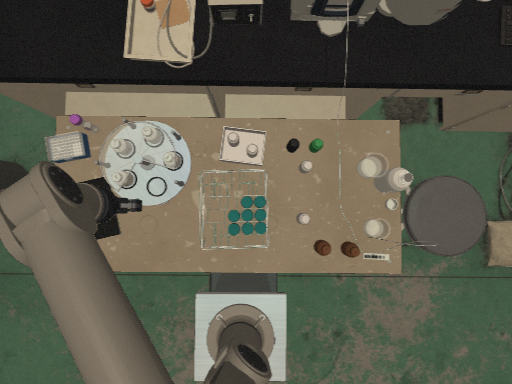

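View pics/u3c.png

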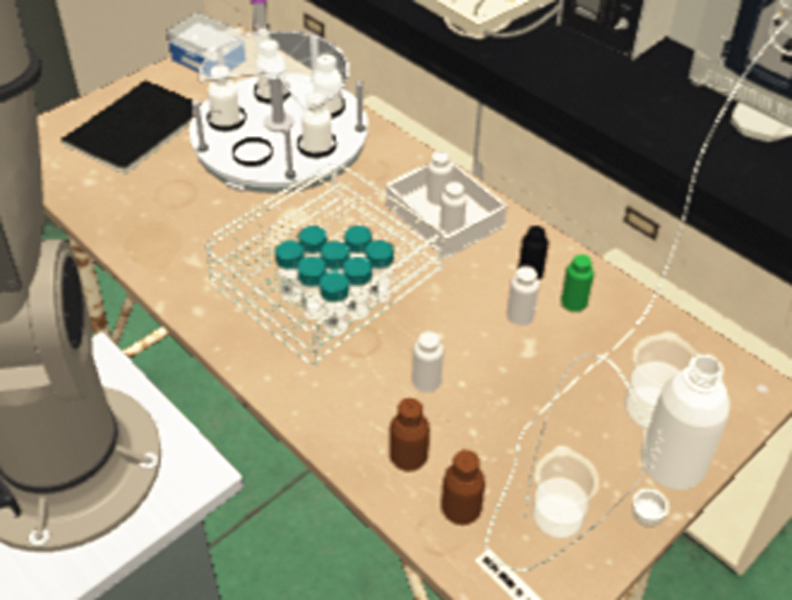

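```bash
python3 -c "
from h import *
im,C,o=snap('wrist','v1'); crop(im,190,370,145,310,4,'v1c')
print(ring(im,C,(240,290,165,215),110), o['clock'], o['contact_force'])"
```

```text
[(array([0.5214, 0.2952]), np.float64(0.0309), np.float64(0.0008), array([263.9, 200.2])), (array([0.5202, 0.2951]), np.float64(0.0307), np.float64(0.0006), array([260.2, 176.4]))] 44.2 [-0.30284437  0.45071653 -0.07043652]
```

View pics/v1c.png

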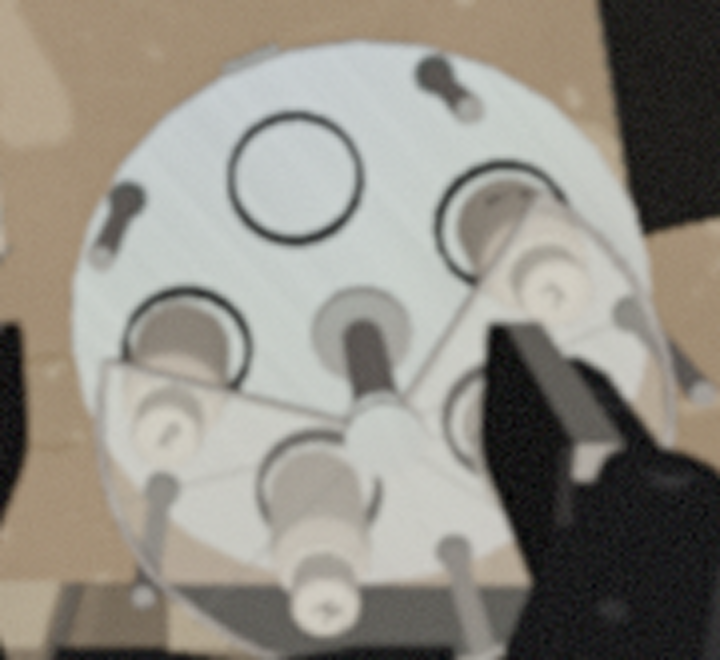

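View pics/u2c.png

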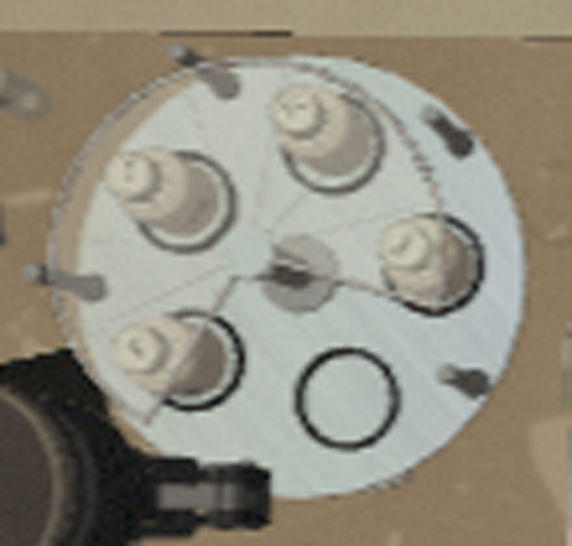

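All four large bottles stand in their rings, the empty pocket is at the opening, and both small bottles are in the tray.

```bash
python3 -c "
from bench import r
print(r.hand_in())"
```

```text
the job is handed in; nothing more can be done
None
```

The job is handed in at about 44 s of the 210 s. I pushed the turntable round four detents counter-clockwise. Both old small bottles went into the white tray, and all four large bottles stand in pockets of their own.

**Turntable:** the last pictures show the four large bottles upright inside their rings under the roof. The empty pocket is at the opening at (0.521, 0.295), within about 1 mm of where I measured the opening pocket before the first push, so the disc has settled.

**Everything else:** both old bottles stand in the tray, which showed no movement when I checked it. The two small table bottles, both glass beakers, and the black, green and brown look-alikes are where they started. The gripper was clear of everything.

**Disagreements:** positions from the top and wrist cameras differed by up to 5 mm. I took the bottle and pocket positions for the grasps and placings from close-up wrist pictures. Those readings also ran up to about 5 mm off the first wrist view, worst on the last bottle, without affecting a grasp or placing. No check failed. I did not measure how far each bottle stands from its pocket's centre, but the rings leave only 5 mm of play.

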